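Park the wheeled sample caddy in its spring-catch dock

ROBOT

A 6-joint arm with a two-finger parallel gripper is mounted at the origin on a cart in front of the work surface, level with it; the furniture and walls round the work are solid. World frame = base frame: x ahead of the robot, y to its left, z up, the work surface at z = 0. Lengths are in m, angles in degrees, forces in N, time in s.
With the tool pointing down it reaches from about 0.35 to 0.975 m from the base axis. Payload 4.9 kg.
Tool frame: the origin (TCP) lies midway between the tips of the shut fingers; the grasp point (between the pads) lies robot.tcp_to_grasp behind it (robot.tcp_to_grasp is the distance from the TCP to the grasp point, in m); y points along the fingers, z is the direction in which the jaws open and shut, and the axes are right-handed (so a half turn about y gives the same grasp; the last joint's range is limited). The gripper opens to 85 mm and grips with 20 to 120 N. Pads are 22 mm wide; open, the fingers measure 114 mm over their backs; the gripper's body (76 mm by 85 mm) begins 54 mm behind the grasp point. The pads swing forward as they close: fully open they stand 13 mm farther back than shut.
Start: joints at [62.624, 3.019, 92.412, -0, 84.569, -6.818], TCP at [0.219, 0.585, 0.231] pointing down, gripper open.
Joint ranges: [-172.51, 172.51], [-57.92, 126.97], [3.15, 148.05], [-58.71, 238.71], [5.1, 150.11], [-179.66, 179.66]. Speed limits (degrees/s): [147.25, 147.25, 180, 180, 180, 180].

INTERFACE

Orientations are given as a 3x3 rotation matrix whose columns are the frame's x, y, z axes.
In Python, from plant import robot gives the robot as it stands. The module is installed in compiled form; this text tells all that it offers.
- The arm moves only by the shell command python3 -m pendant 'ROWS' [FORCE]. ROWS is JSON, a list of rows, each an object of numbers: "dx", "dy", "dz": the shift along the world's x, y, z as a fraction of full scale; "ax", "ay", "az": the turn, a rotation vector about the world's x, y, z as a fraction of full scale; "hand": the closure, from -1 (fully open) to 1 (shut). A call has exactly 5 rows; each row is the pose to reach, as a shift and turn from the pose commanded when the call began, turning the shorter way round; what a row does not reach only later rows make up. Full scale, the value 1, is 1000 mm for a shift and 360 degrees for a turn. A row lasts 1/10 s, in which the tool goes at most 50 mm and 8.59 degrees, less where a joint would pass 70% of its speed; a pose out of reach is approached as far as the arm can. A call with a number of a shift or a turn outside -1 to 1 is refused whole. A call with a gripper value outside its range is refused whole. The fingers move at their own pace and stop on an object; FORCE is the grip in N (left out, the last holds). Time passes only in rows, so rows that repeat a pose let the fingers close, or fill a call up. It gives the time, the measured TCP pose, the force and the opening at its end, in the units of the state.
- robot.observe(): the state, without advancing time (a new reading comes with each control period).
- robot.read_camera(name): name is "side" or "top" or "wrist"; returns the picture (384x512x3 uint8, red, green, blue); there is no depth.
- robot.camera_params(name): a dict with "K" (3x3 intrinsics, pixels), "origin" and "rotation" of the camera in the world; the wrist camera has in their place "T_tool_cam" (4x4, takes a point from camera to tool coordinates, whose origin is the TCP and whose axes are the tool frame's). Camera axes: x right, y up, looking along -z (the intrinsics and any distortion apply to the point x, -y, -z); pixel columns grow to the right and rows downward; lengths in m; the calibration is good to about 2 mm. The wrist camera is an equidistant fisheye: a pixel r from the principal point sees the ray r / f radians off the axis. A picture is of the moment at which its call begins: read the wrist's pose just before it. camera_params takes no time and is no camera call.
- robot.sign_off(): hands the job in, once; it reports no verdict.
The state is a dict: "time": time; "joints": joint angles; "joint_velocities": joint speeds; "effort": joint torques, N m; "eef_pos": TCP position; "orientation": TCP orientation; "wrist_force": force on the tool from outside, world axes, zero at the start; "moment": the same for the moment, N m; "finger_gap": finger opening in m.
Only numpy, scipy, OpenCV 4.12 (cv2) and the standard library are available. Lean on these libraries where they do the work, as an engineer would, in place of code of your own. Each camera call takes 0.05 s, during which the arm holds its last target.

TASK

The little orange sample caddy must go into its parking dock. Push it along the worktop, on its wheels, until all four swivel castors have swung round and trail straight, and steer it nose first between the rails; then keep pushing gently until the nose snaps past the spring rollers of the catch and sits home, and leave it parked there. Do not ram the dock (a push of more than about 15 N is too much), do not lift the caddy, keep the cup and the vial standing on its deck and leave the other things on the bench alone.

Things in the scene. Friction and masses are not known exactly. Their poses are not given: they have to be found in the camera images.
- caddy: orange four-wheeled caddy, deck 150 mm long (x) by 104 mm wide (y), deck top at 36 mm, rim 49 mm high. Origin on the worktop under the deck's middle, x forward (towards the steel nose), z up. About 0.6 to 1 kg loaded; all four wheels are swivel castors, so once they have swung round it rolls any way, at about 1 to 1.5 N, and hardly coasts
- push_face (a point): middle of the rear face of the caddy's push plate, at (-75, 0, 55) mm in the caddy's frame. The upright plate is 104 mm wide, 30 to 78 mm high, 6 mm thick. A cheek at each end reaches 13 mm further back (36 to 78 mm high), leaving 96 mm between them for fingertips. Push at about 45 to 60 mm height, level with the nose
- nose_tip (a point): tip of the caddy's steel nose, at (112, 0, 46) mm in the caddy's frame. The nose is a steel ball 14 mm across on a stem 6 mm across, which leads 23 mm back to the deck's front edge
- castor_fl_hub (a point): hub of the front left castor wheel (22 mm across, hub 11 mm above the worktop). The fork swivels freely about an upright axis and the hub lies 12 mm off that axis. The swivel axes stand at x = +-48, y = +-36 mm in the caddy's frame; trailing straight, each hub lies 12 mm behind (-x of) its axis
- castor_fr_hub (a point): hub of the front right castor wheel (22 mm across, hub 11 mm above the worktop). The fork swivels freely about an upright axis and the hub lies 12 mm off that axis. The swivel axes stand at x = +-48, y = +-36 mm in the caddy's frame; trailing straight, each hub lies 12 mm behind (-x of) its axis
- castor_rl_hub (a point): hub of the rear left castor wheel (22 mm across, hub 11 mm above the worktop). The fork swivels freely about an upright axis and the hub lies 12 mm off that axis. The swivel axes stand at x = +-48, y = +-36 mm in the caddy's frame; trailing straight, each hub lies 12 mm behind (-x of) its axis
- castor_rr_hub (a point): hub of the rear right castor wheel (22 mm across, hub 11 mm above the worktop). The fork swivels freely about an upright axis and the hub lies 12 mm off that axis. The swivel axes stand at x = +-48, y = +-36 mm in the caddy's frame; trailing straight, each hub lies 12 mm behind (-x of) its axis
- dock: fixed parking dock; x points the way in (the caddy parks with its x along it), z up; origin on the worktop below the nominal place of the parked nose tip. Parallel aluminium rails 42 mm high, inner faces at y = +-54 mm, from x = -125 to -40 mm; then a mouth flaring to about 145 mm wide at x = -167 mm. A dark catch block with two white spring rollers and two rubber stops ends the lane
- stop_nominal (a point): nominal place of the nose tip when home: dock (0, 0, 46) mm. The catch block is clamped anywhere within 26 mm either way of nominal along x, which is not measured. The ball meets the rollers about 13 mm before home; forcing it through takes a push of about 8 N, while more than about 15 N is ramming; from 5 mm before home the rollers draw it in until the deck's front meets the rigid stops, and hold it with about 3 N
- roller_l (a joint): outward travel of the left catch roller (m): 0 free, 0.003 as the ball passes, about 0.001 to 0.002 when the nose sits home
- roller_r (a joint): the same for the right catch roller
- specimen_cup: specimen cup with red lid, 58 mm across, 59 mm high, standing loose on the caddy's deck; origin under its middle
- vial: white vial with green cap, 25 mm across, 49 mm high, standing loose on the caddy's deck behind the cup; origin under its middle
- label_tape: roll of tape, 100 mm across, bystander; origin under its middle
Mind the look-alikes: they are no part of the job. Of the things that look like the caddy, the larger one is meant.

How it is judged:
By the outcome, as a careful person would: the job done as asked, in the order asked, and still so for the second after the job is handed in, with the robot touching nothing.
It also fails if it takes over 69 s, if anything falls off the work surface, if the arm or the gripper's body presses on something with over 40 N, if the wrist force passes 120 N, or if a joint passes its speed limit or range.

## Working session

There is one attempt and no reset: what is moved stays moved. The work goes in short steps, Python scripts to look and compute and a shell command to move; the robot and the scene stay as the last step left them, time stands still between calls to the robot, and variables do not carry over. Pictures are saved under pics/ and viewed, and the job is handed in when it is done.

```bash
mkdir -p pics
python3 - <<'E'
from plant import robot
import cv2,numpy as np
print(robot.observe())
for n in ["top","side","wrist"]:
    p=robot.camera_params(n); print(n,p)
    im=robot.read_camera(n); cv2.imwrite(f"pics/{n}0.png",im[:,:,::-1])
print(robot.tcp_to_grasp)
E
```

```text
{'time': 0.0, 'joints': array([ 6.26248671e+01,  3.05543035e+00,  9.24923640e+01,  5.13453192e-04,
        8.45687920e+01, -6.81812576e+00]), 'joint_velocities': array([-0.0302313 ,  0.02130527, -0.06456583, -0.04389329, -0.0273517 ,
        0.02273907]), 'effort': array([-2.57963395e-03, -3.93651259e+01, -3.70184147e+01, -1.95406228e-04,
        6.67635089e-03,  2.03639797e-05]), 'eef_pos': array([0.21916926, 0.58464477, 0.23007997]), 'orientation': array([[ 9.36322863e-01, -9.43559660e-04,  3.51139012e-01],
       [-3.51140190e-01, -1.80284461e-03,  9.36321161e-01],
       [-2.50425801e-04, -9.99997930e-01, -2.01936635e-03]]), 'wrist_force': array([-0.13556942,  1.18868402, -0.48086187]), 'moment': array([ 0.0239913 , -0.05590681, -0.02972978]), 'finger_gap': 0.08539165429662225}
top {'K': array([[350.67017039,   0.        , 249.76963392],
       [  0.        , 350.67017039, 192.56438437],
       [  0.        ,   0.        ,   1.        ]]), 'origin': array([ 0.46249739, -0.02933413,  1.14624907]), 'rotation': array([[-0.02766629,  0.99709602, -0.07095135],
       [-0.9993964 , -0.
[... 285 characters left out ...]
.70822374]), 'rotation': array([[ 0.9012154 ,  0.29676272, -0.31582065],
       [-0.4333535 ,  0.61047757, -0.66296446],
       [-0.00394171,  0.73433577,  0.67877495]])}
wrist {'K': array([[297.31863964,   0.        , 259.59434362],
       [  0.        , 297.31863964, 192.85143417],
       [  0.        ,   0.        ,   1.        ]]), 'T_tool_cam': array([[-8.38287879e-05, -9.63681395e-01, -2.67054603e-01,
        -6.63134392e-02],
       [ 4.48869043e-04,  2.67054541e-01, -9.63681312e-01,
        -1.41659922e-01],
       [ 9.99999896e-01, -2.00656781e-04,  4.10179887e-04,
        -7.61538339e-04],
       [ 0.00000000e+00,  0.00000000e+00,  0.00000000e+00,
         1.00000000e+00]])}
0.0187
```

View pics/top0.png

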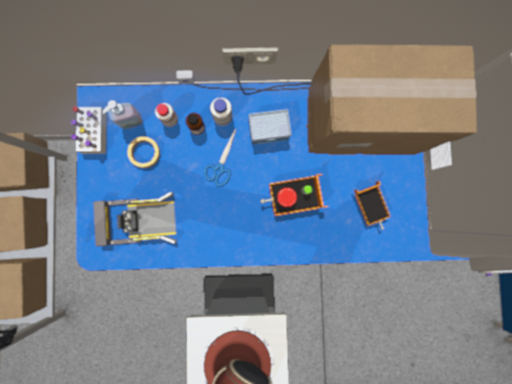

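View pics/side0.png

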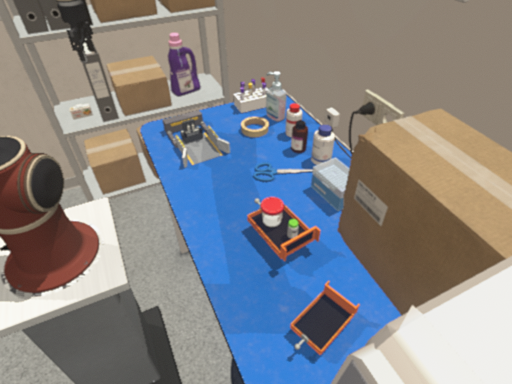

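View pics/wrist0.png

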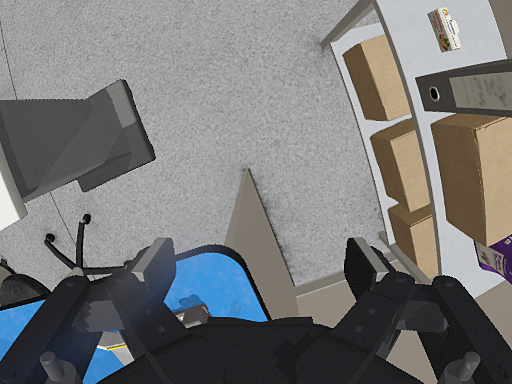

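```bash
cat > h.py <<'E'
import numpy as np,cv2
from plant import robot
def ray(n,u,v):
    p=robot.camera_params(n);K=p['K'];d=np.array([(u-K[0,2])/K[0,0],-(v-K[1,2])/K[1,1],-1.])
    return p['origin'],p['rotation']@d
def at(n,u,v,z):
    o,d=ray(n,u,v);return o+d*(z-o[2])/d[2]
def proj(n,P):
    p=robot.camera_params(n);K=p['K'];c=(np.atleast_2d(P)-p['origin'])@p['rotation']
    return np.c_[K[0,2]-K[0,0]*c[:,0]/c[:,2],K[1,2]+K[1,1]*c[:,1]/c[:,2]]
E
python3 - <<'E'
import cv2
t=cv2.imread('pics/top0.png');s=cv2.imread('pics/side0.png')
cv2.imwrite('pics/c1.png',cv2.resize(t[165:265,80:190],None,fx=7,fy=5.9*7/5.9,interpolation=cv2.INTER_CUBIC)[:600])
cv2.imwrite('pics/c1.png',cv2.resize(t[180:255,85:185],None,fx=8,fy=8,interpolation=cv2.INTER_CUBIC))
cv2.imwrite('pics/c2.png',cv2.resize(t[160:230,250:340],None,fx=8,fy=8,interpolation=cv2.INTER_CUBIC))
cv2.imwrite('pics/c3.png',cv2.resize(s[185:260,235:335],None,fx=8,fy=8,interpolation=cv2.INTER_CUBIC))
cv2.imwrite('pics/c4.png',cv2.resize(s[105:180,145:245],None,fx=8,fy=8,interpolation=cv2.INTER_CUBIC))
E
```

```text
(no output)
```

View pics/c1.png

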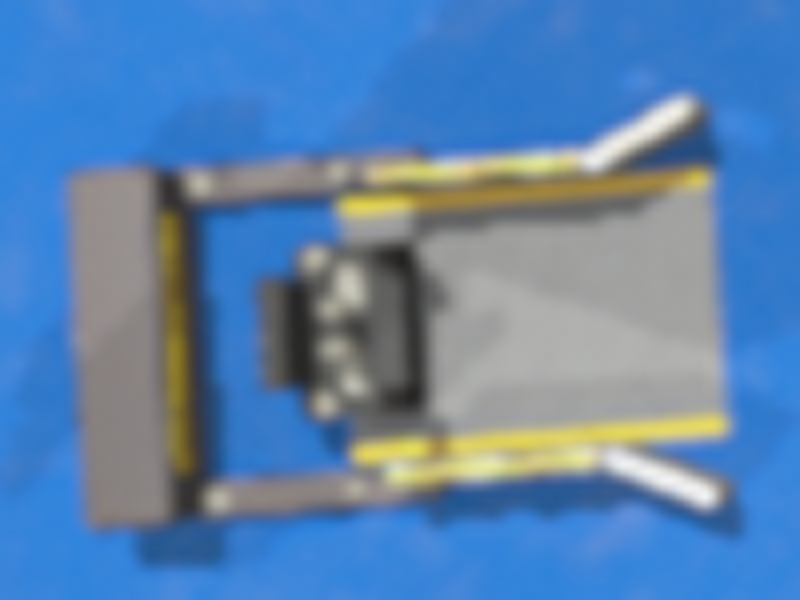

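View pics/c2.png

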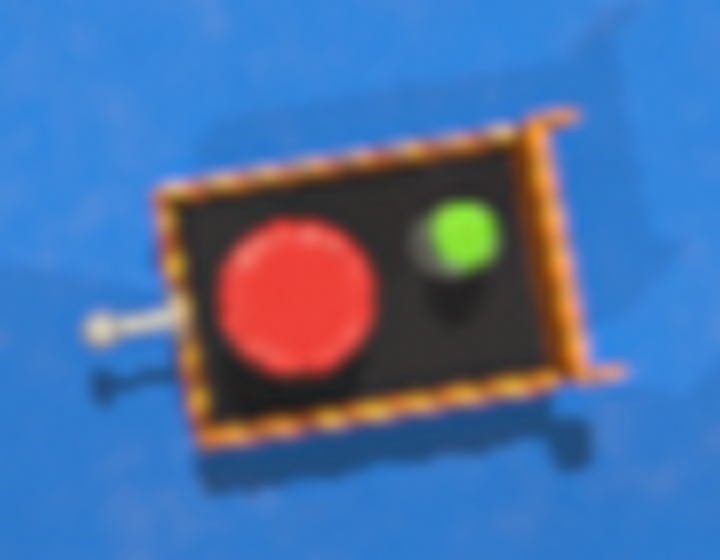

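View pics/c3.png

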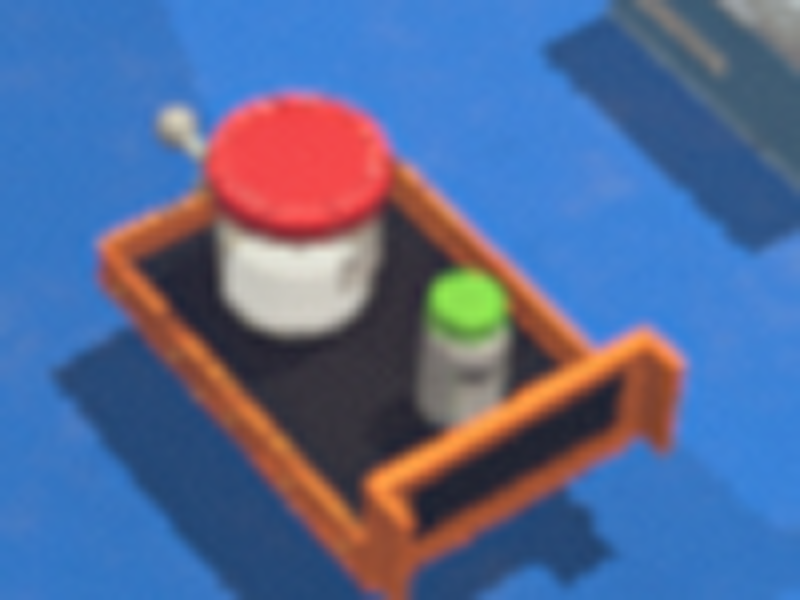

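View pics/c4.png

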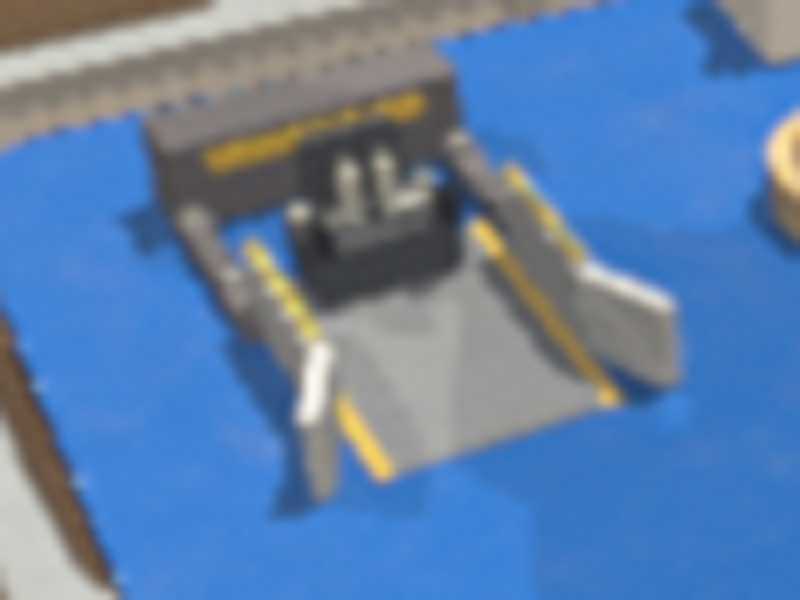

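Run:
```python
from h import *
from scipy.optimize import least_squares
def T(c,off): return [off[0]+c[0]/8-.44, off[1]+c[1]/8-.44]
def fit(obs,x0,n=None):
    def f(x):
        r=[]
        for cam,pl,px in obs:
            c,s=np.cos(x[2]),np.sin(x[2]);P=np.array([x[0]+c*pl[0]-s*pl[1],x[1]+s*pl[0]+c*pl[1],pl[2]])
            r+=list(proj(cam,P)[0]-px)
        return np.array(r)
    s=least_squares(f,x0,loss='soft_l1');print(s.x[:2],np.degrees(s.x[2]));print(f(s.x).reshape(-1,2).round(1).tolist());return s.x
t1=(85,180);t2=(250,160);s3=(235,185);s4=(145,105)
cad=[('top',(105,0,.046*1e3),T((98,330),t2)),('side',(105,0,46),T((178,125),s3)),
('top',(75,52,49),T((203,440),t2)),('top',(75,-52,49),T((160,190),t2)),
('top',(-88,-52,78),T((578,113),t2)),('top',(-88,52,78),T((625,372),t2)),
('side',(75,52,49),T((103,243),s3)),('side',(-88,-52,78),T((683,362),s3)),('side',(-75,-52,78),T((652,330),s3))]
m=lambda o:[(a,np.array(b)/1e3,np.array(c)) for a,b,c in o]
xc=fit(m(cad),[.42,-.15,1.5])
tt=[('top',(-125,-56,42),T((590,165),t1)),('top',(-125,56,42),T((605,455),t1)),('top',(-167,-74,42),T((692,105),t1)),('top',(-167,74,42),T((720,495),t1)),
('side',(-125,56,42),T((322,345),s4)),('side',(-125,-56,42),T((580,265),s4)),('side',(-167,74,42),T((312,415),s4)),('side',(-167,-74,42),T((675,305),s4))]
xd=fit(m(tt),[.4,.4,1.5])
c,s=np.cos(xd[2]),np.sin(xd[2]);R=np.array([[c,-s],[s,c]])
print('caddy origin in dock mm',1e3*R.T@(xc[:2]-xd[:2]),'rel yaw',np.degrees(xc[2]-xd[2]))
fl=[at('top',*T(p,t1),.003)[:2] for p in [(340,205),(710,178),(355,455),(725,428)]]
print('floor lines dock',[ (1e3*R.T@(p-xd[:2])).round(1) for p in fl])
tp=at('top',143,152,.03);print('tape',tp)
```

```text
[ 0.5288835  -0.19620993] 98.06378204436082
[[0.2, -0.1], [-0.1, 0.5], [-0.7, 0.9], [-1.0, -0.5], [-0.5, -0.6], [-0.2, 0.4], [-1.2, -0.3], [0.7, 0.5], [0.9, 1.0]]
[0.46186665 0.35565906] 92.97661770627221
[[-0.3, 0.1], [-0.0, -0.3], [-0.0, 0.9], [-0.5, -0.6], [0.3, 0.3], [0.3, 0.6], [0.6, 0.2], [-1.3, 0.5]]
caddy origin in dock mm [-554.60450021  -38.26875075] rel yaw 5.087164338088621
floor lines dock [array([-15.6, -50.7]), array([-164.9,  -49.9]), array([-16.1,  50.2]), array([-164.5,   51.3])]
tape [0.68086692 0.2828204  0.03      ]
```

Run:
```python
import cv2
from h import *
t=cv2.imread('pics/top0.png');s=cv2.imread('pics/side0.png')
print('box bottom',[at('top',u,v,0).round(3).tolist() for u,v in [(310,152),(420,153),(428,153)]])
print('box top?',[at('top',315,148,z).round(3).tolist() for z in (.2,.25,.3,.35)])
print('decoy',[at('top',u,v,.04).round(3).tolist() for u,v in [(355,195),(380,183),(389,219),(365,227),(382,228)]])
cv2.imwrite('pics/c5.png',cv2.resize(t[130:240,290:436],None,fx=5,fy=5,interpolation=cv2.INTER_CUBIC))
cv2.imwrite('pics/c6.png',cv2.resize(s[110:360,230:490],None,fx=2.4,fy=2.4,interpolation=cv2.INTER_CUBIC))
```

```text
box bottom [[0.674, -0.259, 0.0], [0.662, -0.628, 0.0], [0.661, -0.655, 0.0]]
box top? [[0.648, -0.233, 0.2], [0.638, -0.223, 0.25], [0.628, -0.212, 0.3], [0.618, -0.201, 0.35]]
decoy [[0.525, -0.389, 0.04], [0.561, -0.472, 0.04], [0.446, -0.494, 0.04], [0.423, -0.416, 0.04], [0.418, -0.47, 0.04]]
```

View pics/c5.png

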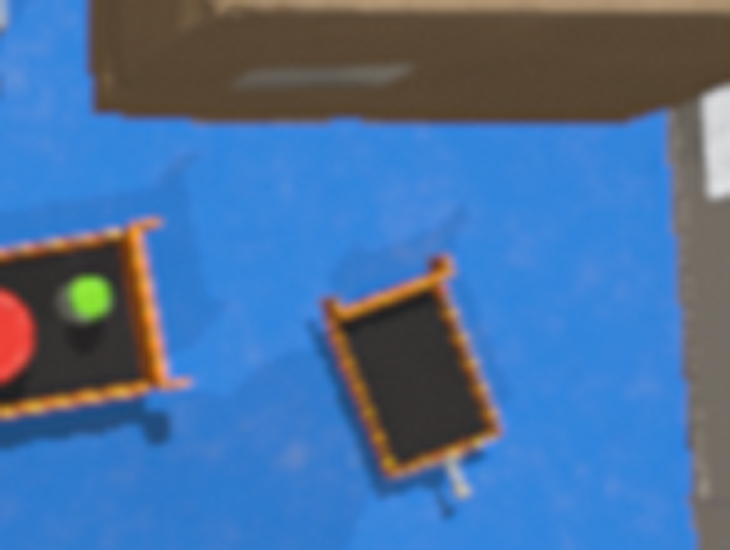

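View pics/c6.png

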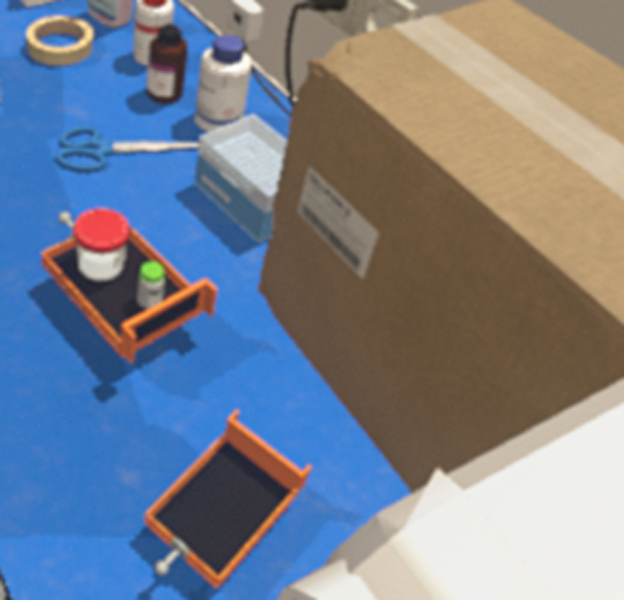

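```bash
python3 -m pendant '[{"dx":0.017,"dy":-0.046,"dz":0.0,"az":-0.022,"hand":-0.3},{"dx":0.034,"dy":-0.092,"az":-0.044,"hand":-0.3},{"dx":0.051,"dy":-0.138,"az":-0.066,"hand":-0.3},{"dx":0.068,"dy":-0.184,"az":-0.088,"hand":-0.3},{"dx":0.085,"dy":-0.230,"az":-0.11,"hand":-0.3}]'
python3 -m pendant '[{"dx":0.017,"dy":-0.046,"dz":0.0,"az":-0.012,"hand":-0.3},{"dx":0.034,"dy":-0.092,"az":-0.024,"hand":-0.3},{"dx":0.051,"dy":-0.138,"az":-0.036,"hand":-0.3},{"dx":0.068,"dy":-0.184,"az":-0.048,"hand":-0.3},{"dx":0.085,"dy":-0.230,"az":-0.06,"hand":-0.3}]'
python3 -m pendant '[{"dx":0.017,"dy":-0.046,"ax":0.0033,"ay":0.0005,"hand":-0.3},{"dx":0.034,"dy":-0.092,"ax":0.0066,"ay":0.001,"hand":-0.3},{"dx":0.051,"dy":-0.138,"ax":0.0099,"ay":0.0015,"hand":-0.3},{"dx":0.068,"dy":-0.184,"ax":0.0132,"ay":0.002,"hand":-0.3},{"dx":0.085,"dy":-0.230,"ax":0.0165,"ay":0.0023,"hand":-0.3}]'
```

```text
invalid input at $[0]: expected keys dx, dy, dz, ax, ay, az, hand
invalid input at $[0]: expected keys dx, dy, dz, ax, ay, az, hand
invalid input at $[0]: expected keys dx, dy, dz, ax, ay, az, hand
```

```bash
python3 -m pendant '[{"dx":0.017,"dy":-0.046,"dz":0,"ax":0,"ay":0,"az":-0.022,"hand":-0.3},{"dx":0.034,"dy":-0.092,"dz":0,"ax":0,"ay":0,"az":-0.044,"hand":-0.3},{"dx":0.051,"dy":-0.138,"dz":0,"ax":0,"ay":0,"az":-0.066,"hand":-0.3},{"dx":0.068,"dy":-0.184,"dz":0,"ax":0,"ay":0,"az":-0.088,"hand":-0.3},{"dx":0.085,"dy":-0.230,"dz":0,"ax":0,"ay":0,"az":-0.11,"hand":-0.3}]'
```

```text
time: 0.65
eef_pos: [0.3045, 0.3533, 0.2309]
orientation: [[0.493, -0.0, 0.87], [-0.87, -0.0, 0.493], [0.0, -1.0, -0.0]]
wrist_force: [2.1, -0.1, 0.4]
finger_gap: 0.0558
```

```bash
python3 -m pendant '[{"dx":0.017,"dy":-0.046,"dz":0,"ax":0,"ay":0,"az":-0.012,"hand":-0.3},{"dx":0.034,"dy":-0.092,"dz":0,"ax":0,"ay":0,"az":-0.024,"hand":-0.3},{"dx":0.051,"dy":-0.138,"dz":0,"ax":0,"ay":0,"az":-0.036,"hand":-0.3},{"dx":0.068,"dy":-0.184,"dz":0,"ax":0,"ay":0,"az":-0.048,"hand":-0.3},{"dx":0.085,"dy":-0.230,"dz":0,"ax":0,"ay":0,"az":-0.06,"hand":-0.3}]'
```

```text
time: 1.15
eef_pos: [0.3895, 0.1233, 0.2312]
orientation: [[0.141, 0.001, 0.99], [-0.99, 0.0, 0.141], [-0.0, -1.0, 0.001]]
wrist_force: [0.7, 0.8, -0.3]
finger_gap: 0.0558
```

```bash
python3 -m pendant '[{"dx":0.017,"dy":-0.046,"dz":0,"ax":0.0033,"ay":0.0005,"az":0,"hand":-0.3},{"dx":0.034,"dy":-0.092,"dz":0,"ax":0.0066,"ay":0.001,"az":0,"hand":-0.3},{"dx":0.051,"dy":-0.138,"dz":0,"ax":0.0099,"ay":0.0015,"az":0,"hand":-0.3},{"dx":0.068,"dy":-0.184,"dz":0,"ax":0.0132,"ay":0.002,"az":0,"hand":-0.3},{"dx":0.085,"dy":-0.230,"dz":0,"ax":0.0165,"ay":0.0023,"az":0,"hand":-0.3}]'
```

```text
time: 1.65
eef_pos: [0.4746, -0.107, 0.2312]
orientation: [[0.142, -0.014, 0.99], [-0.984, 0.104, 0.143], [-0.105, -0.994, 0.001]]
wrist_force: [1.4, 1.0, 0.8]
finger_gap: 0.0556
```

```bash
python3 -m pendant '[{"dx":0.016,"dy":-0.046,"dz":0,"ax":0,"ay":0,"az":0,"hand":-0.3},{"dx":0.032,"dy":-0.092,"dz":0,"ax":0,"ay":0,"az":0,"hand":-0.3},{"dx":0.048,"dy":-0.138,"dz":0,"ax":0,"ay":0,"az":0,"hand":-0.3},{"dx":0.064,"dy":-0.18,"dz":0,"ax":0,"ay":0,"az":0,"hand":-0.3},{"dx":0.07,"dy":-0.202,"dz":-0.02,"ax":0,"ay":0,"az":0,"hand":-0.3}]'
python3 - <<'E'
from h import *
im=robot.read_camera('top');cv2.imwrite('pics/t1.png',cv2.resize(im[120:270,210:410,::-1],None,fx=4,fy=4,interpolation=cv2.INTER_CUBIC))
im=robot.read_camera('wrist');cv2.imwrite('pics/w1.png',im[:,:,::-1])
E
```

```text
time: 2.15
eef_pos: [0.5464, -0.3112, 0.2138]
orientation: [[0.141, -0.01, 0.99], [-0.985, 0.099, 0.141], [-0.1, -0.995, 0.005]]
wrist_force: [0.2, 0.0, -0.5]
finger_gap: 0.0558
```

View pics/t1.png

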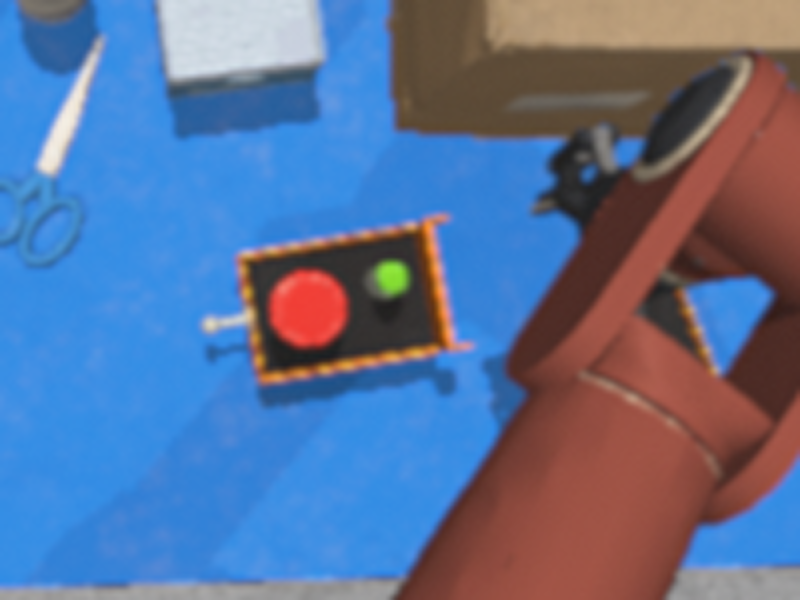

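View pics/w1.png

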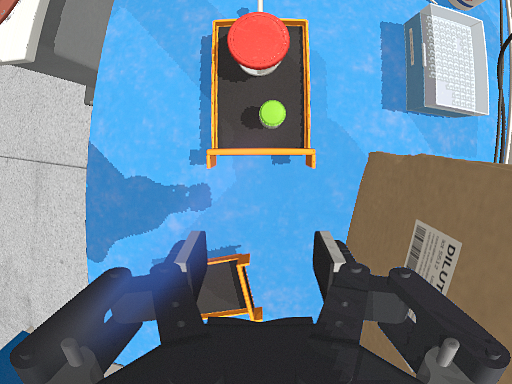

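```bash
python3 -m pendant '[{"dx":0,"dy":0,"dz":-0.04,"ax":0,"ay":0,"az":0,"hand":-0.3},{"dx":0,"dy":0,"dz":-0.08,"ax":0,"ay":0,"az":0,"hand":-0.3},{"dx":0,"dy":0,"dz":-0.12,"ax":0,"ay":0,"az":0,"hand":-0.3},{"dx":0,"dy":0,"dz":-0.15,"ax":0,"ay":0,"az":0,"hand":-0.3},{"dx":0,"dy":0,"dz":-0.167,"ax":0,"ay":0,"az":0,"hand":-0.3}]'
python3 - <<'E'
from h import *
print(robot.observe()['eef_pos'],robot.observe()['wrist_force'])
im=robot.read_camera('side');cv2.imwrite('pics/s2.png',cv2.resize(im[150:300,220:420,::-1],None,fx=4,fy=4,interpolation=cv2.INTER_CUBIC))
im=robot.read_camera('wrist');cv2.imwrite('pics/w2.png',im[:,:,::-1])
E
```

```text
time: 2.75
eef_pos: [0.5427, -0.3046, 0.0411]
orientation: [[0.143, -0.019, 0.99], [-0.984, 0.107, 0.144], [-0.108, -0.994, -0.003]]
wrist_force: [-0.1, 0.5, 0.2]
finger_gap: 0.0556
[ 0.54265695 -0.30457855  0.04105903] [-0.14533509  0.49290976  0.20862057]
```

View pics/s2.png

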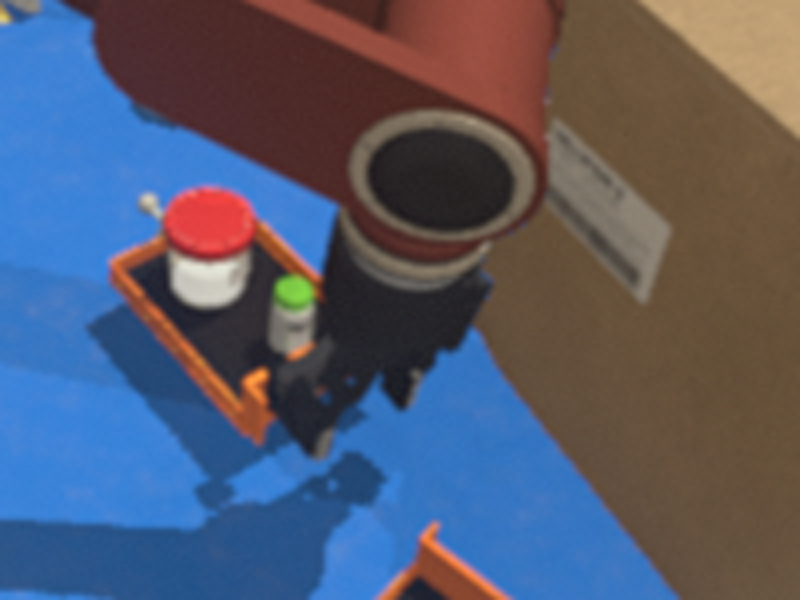

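View pics/w2.png

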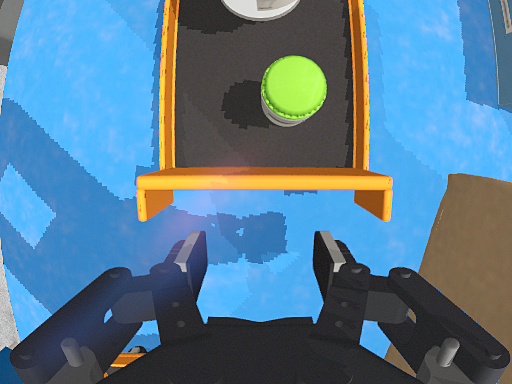

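```bash
python3 -m pendant '[{"dx":0.001,"dy":0.004,"dz":0,"ax":0,"ay":0,"az":0,"hand":-0.3},{"dx":0.0,"dy":0.008,"dz":0,"ax":0,"ay":0,"az":0,"hand":-0.3},{"dx":0,"dy":0.012,"dz":0,"ax":0,"ay":0,"az":0,"hand":-0.3},{"dx":0,"dy":0.015,"dz":0,"ax":0,"ay":0,"az":0,"hand":-0.3},{"dx":0,"dy":0.018,"dz":0,"ax":0,"ay":0,"az":0,"hand":-0.3}]'
python3 - <<'E'
from h import *
print(robot.observe()['eef_pos'],robot.observe()['wrist_force'])
im=robot.read_camera('wrist');cv2.imwrite('pics/w3.png',im[:,:,::-1])
E
```

```text
time: 3.35
eef_pos: [0.5448, -0.2887, 0.0451]
orientation: [[0.143, -0.013, 0.99], [-0.984, 0.103, 0.143], [-0.104, -0.995, 0.002]]
wrist_force: [-0.3, -0.6, 0.2]
finger_gap: 0.0555
[ 0.54483504 -0.28870417  0.04513671] [-0.34848339 -0.58294143  0.24815781]
```

View pics/w3.png

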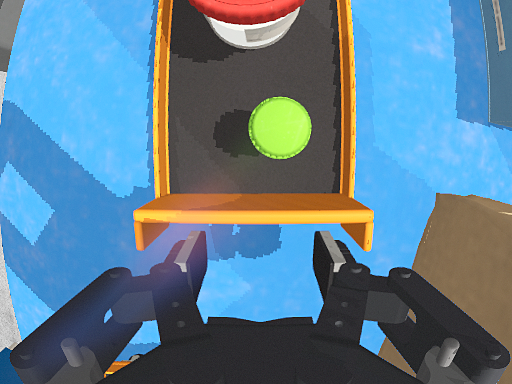

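```bash
python3 -m pendant '[{"dx":-0.002,"dy":0.002,"dz":0,"ax":0,"ay":0,"az":0,"hand":-0.44},{"dx":-0.002,"dy":0.006,"dz":0,"ax":0,"ay":0,"az":0,"hand":-0.44},{"dx":-0.003,"dy":0.01,"dz":0,"ax":0,"ay":0,"az":0,"hand":-0.44},{"dx":-0.003,"dy":0.014,"dz":0,"ax":0,"ay":0,"az":0,"hand":-0.44},{"dx":-0.004,"dy":0.018,"dz":0,"ax":0,"ay":0,"az":0,"hand":-0.44}]'
python3 -m pendant '[{"dx":-0.001,"dy":0.004,"dz":0,"ax":0,"ay":0,"az":0,"hand":-0.44},{"dx":-0.001,"dy":0.008,"dz":0,"ax":0,"ay":0,"az":0,"hand":-0.44},{"dx":-0.002,"dy":0.012,"dz":0,"ax":0,"ay":0,"az":0,"hand":-0.44},{"dx":-0.002,"dy":0.016,"dz":0,"ax":0,"ay":0,"az":0,"hand":-0.44},{"dx":-0.003,"dy":0.02,"dz":0,"ax":0,"ay":0,"az":0,"hand":-0.44}]'
python3 - <<'E'
from h import *
print(robot.observe()['eef_pos'],robot.observe()['wrist_force'])
im=robot.read_camera('wrist');cv2.imwrite('pics/w4.png',im[:,:,::-1])
E
```

```text
time: 3.9
eef_pos: [0.5406, -0.2707, 0.0444]
orientation: [[0.143, -0.014, 0.99], [-0.984, 0.103, 0.143], [-0.104, -0.995, 0.001]]
wrist_force: [-0.0, -0.6, -1.3]
finger_gap: 0.0614
time: 4.4
eef_pos: [0.5375, -0.2506, 0.0444]
orientation: [[0.143, -0.014, 0.99], [-0.984, 0.103, 0.143], [-0.104, -0.995, 0.001]]
wrist_force: [0.2, -1.4, 0.0]
finger_gap: 0.0615
[ 0.53749827 -0.25060641  0.04437653] [ 0.1620365  -1.38753749  0.00417758]
```

View pics/w4.png

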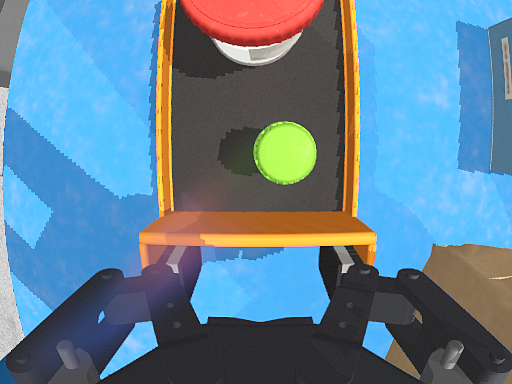

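```bash
python3 -m pendant '[{"dx":-0.001,"dy":0.006,"dz":0,"ax":0,"ay":0,"az":0,"hand":-0.44},{"dx":-0.002,"dy":0.012,"dz":0,"ax":0,"ay":0,"az":0,"hand":-0.44},{"dx":-0.003,"dy":0.018,"dz":0,"ax":0,"ay":0,"az":0,"hand":-0.44},{"dx":-0.004,"dy":0.024,"dz":0,"ax":0,"ay":0,"az":0,"hand":-0.44},{"dx":-0.005,"dy":0.03,"dz":0,"ax":0,"ay":0,"az":0,"hand":-0.44}]'
python3 -m pendant '[{"dx":-0.001,"dy":0.006,"dz":0,"ax":0,"ay":0,"az":0,"hand":-0.44},{"dx":-0.002,"dy":0.012,"dz":0,"ax":0,"ay":0,"az":0,"hand":-0.44},{"dx":-0.003,"dy":0.018,"dz":0,"ax":0,"ay":0,"az":0,"hand":-0.44},{"dx":-0.004,"dy":0.024,"dz":0,"ax":0,"ay":0,"az":0,"hand":-0.44},{"dx":-0.005,"dy":0.03,"dz":0,"ax":0,"ay":0,"az":0,"hand":-0.44}]'
python3 - <<'E'
from h import *
for n in ('top','side'):
  im=robot.read_camera(n);cv2.imwrite(f'pics/{n}5.png',im[:,:,::-1])
t=cv2.imread('pics/top5.png');s=cv2.imread('pics/side5.png')
cv2.imwrite('pics/t5.png',cv2.resize(t[150:250,210:343],None,fx=6,fy=6,interpolation=cv2.INTER_CUBIC))
cv2.imwrite('pics/s5.png',cv2.resize(s[150:250,200:333],None,fx=6,fy=6,interpolation=cv2.INTER_CUBIC))
im=robot.read_camera('wrist');cv2.imwrite('pics/w5.png',im[:,:,::-1])
E
```

```text
time: 4.95
eef_pos: [0.5323, -0.2202, 0.0443]
orientation: [[0.143, -0.015, 0.99], [-0.984, 0.104, 0.143], [-0.105, -0.995, 0.0]]
wrist_force: [0.3, -1.4, 0.7]
finger_gap: 0.0611
time: 5.45
eef_pos: [0.5273, -0.1903, 0.0443]
orientation: [[0.143, -0.014, 0.99], [-0.984, 0.104, 0.143], [-0.105, -0.995, 0.0]]
wrist_force: [-0.0, -1.7, 0.4]
finger_gap: 0.0612
```

View pics/t5.png

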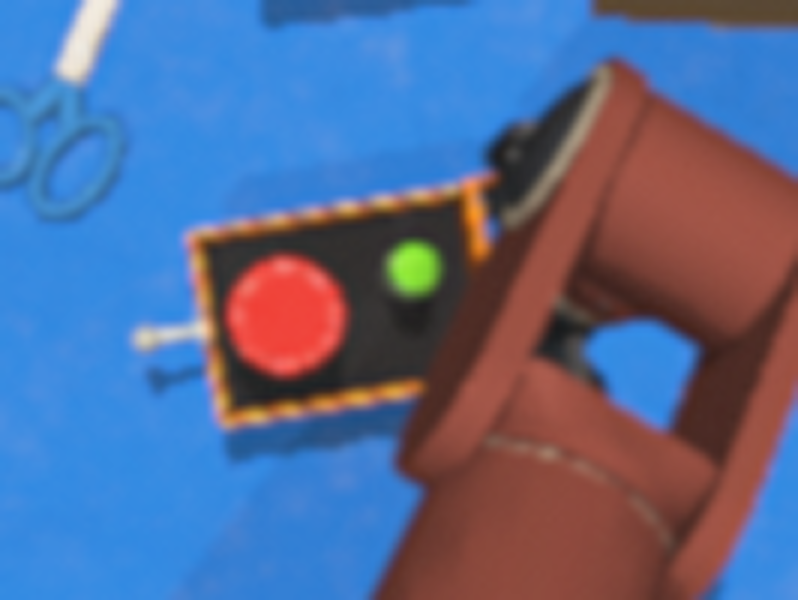

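View pics/s5.png

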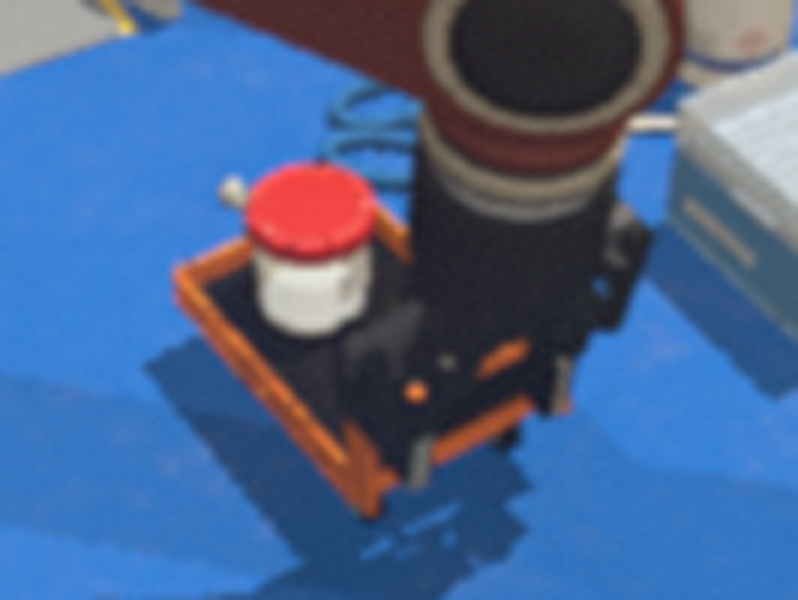

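View pics/w5.png

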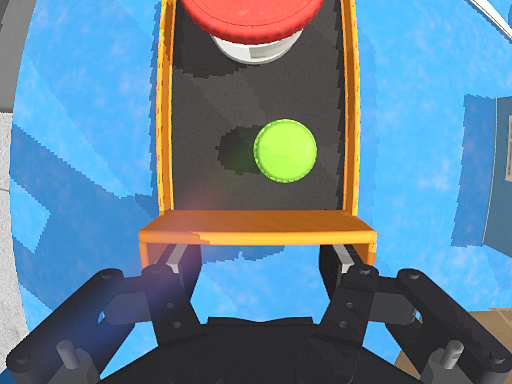

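```bash
cat >> h.py <<'E'
from scipy.optimize import least_squares
XD=np.array([0.46186665,0.35565906,np.radians(92.977)])
def fit(obs,x0):
    def f(x):
        r=[]
        for cam,pl,px in obs:
            c,s=np.cos(x[2]),np.sin(x[2]);pl=np.array(pl)/1e3;P=np.array([x[0]+c*pl[0]-s*pl[1],x[1]+s*pl[0]+c*pl[1],pl[2]])
            r+=list(proj(cam,P)[0]-px)
        return np.array(r)
    s=least_squares(f,x0,loss='soft_l1');x=s.x
    c,sn=np.cos(XD[2]),np.sin(XD[2]);d=np.array([[c,sn],[-sn,c]])@(x[:2]-XD[:2])*1e3
    print('world',x[:2].round(4),np.degrees(x[2]).round(2),'dock',d.round(1),'rel',np.degrees(x[2]-XD[2]).round(2));print(f(x).reshape(-1,2).round(1).tolist());return x
def T(c,off,k): return [off[0]+(c[0]+.5)/k-.5, off[1]+(c[1]+.5)/k-.5]
E
python3 - <<'E'
from h import *
t=(210,150);s=(200,150)
fit([('top',(105,0,46),T((145,338),t,6)),('side',(105,0,46),T((232,192),s,6)),('top',(75,-52,49),T((188,235),t,6)),('top',(75,52,49),T((222,424),t,6)),('top',(-75,-52,78),T((470,180),t,6)),('side',(75,52,49),T((177,272),s,6)),('side',(-88,52,78),T((365,455),s,6))],[.53,-.1,1.7])
for p in [(50,218),(0,185),(120,120)]: print('sciss',at('top',*T(p,t,6),.0))
E
```

```text
world [ 0.5138 -0.1073] 97.63 dock [-465.   -27.8] rel 4.65
[[-0.0, 0.1], [0.5, 0.8], [-0.4, -0.7], [-0.8, 0.6], [0.8, 0.0], [-1.2, -0.2], [0.5, -0.1]]
sciss [0.56860925 0.04804611 0.        ]
sciss [0.58740846 0.07492487 0.        ]
sciss [0.62154785 0.00860538 0.        ]
```

```bash
cat > plan.py <<'E'
import numpy as np
def plan(x,y,rel,stages,L=87):
    D=92.977
    R=np.array([[np.cos(np.radians(D)),-np.sin(np.radians(D))],[np.sin(np.radians(D)),np.cos(np.radians(D))]])
    p=np.array([x,y],float);h=lambda a:np.array([np.cos(np.radians(a)),np.sin(np.radians(a))])
    for s,r in stages:
        n=50;q=p.copy()
        for i in range(n): q+=s/n*h(rel+(r-rel)*(i+.5)/n)
        d=R@((q-L*h(r))-(p-L*h(rel)))
        print('dx,dy',(d/1e3).round(4),'az',round((r-rel)/360,4),'-> dock',q.round(1),r)
        p=q;rel=r
E
python3 -c "
from plan import plan
plan(-465,-27.8,4.8,[(40,11),(38,11),(37,11),(36,5.5),(36,0),(36,0)])"
```

```text
dx,dy [0.0017 0.041 ] az 0.0172 -> dock [-425.4  -22.3] 11
dx,dy [-0.0092  0.0369] az 0.0 -> dock [-388.1  -15.1] 11
dx,dy [-0.0089  0.0359] az 0.0 -> dock [-351.8   -8. ] 11
dx,dy [-0.0152  0.0337] az -0.0153 -> dock [-316.2   -2.8] 5.5
dx,dy [-0.0119  0.035 ] az -0.0153 -> dock [-280.2   -1.1] 0
dx,dy [-0.0019  0.036 ] az 0.0 -> dock [-244.2   -1.1] 0
```

```bash
python3 -m pendant '[{"dx":0.0005,"dy":0.008,"dz":0,"ax":0,"ay":0,"az":0.0034,"hand":-0.44},{"dx":0.001,"dy":0.016,"dz":0,"ax":0,"ay":0,"az":0.0068,"hand":-0.44},{"dx":0.0015,"dy":0.024,"dz":0,"ax":0,"ay":0,"az":0.0102,"hand":-0.44},{"dx":0.0015,"dy":0.032,"dz":0,"ax":0,"ay":0,"az":0.0137,"hand":-0.44},{"dx":0.0015,"dy":0.04,"dz":0,"ax":0,"ay":0,"az":0.0172,"hand":-0.44}]'
python3 -m pendant '[{"dx":-0.002,"dy":0.007,"dz":0,"ax":0,"ay":0,"az":0,"hand":-0.44},{"dx":-0.004,"dy":0.014,"dz":0,"ax":0,"ay":0,"az":0,"hand":-0.44},{"dx":-0.006,"dy":0.022,"dz":0,"ax":0,"ay":0,"az":0,"hand":-0.44},{"dx":-0.008,"dy":0.03,"dz":0,"ax":0,"ay":0,"az":0,"hand":-0.44},{"dx":-0.009,"dy":0.037,"dz":0,"ax":0,"ay":0,"az":0,"hand":-0.44}]'
cat > shot.py <<'E'
import sys
from h import *
k=sys.argv[1]
for n in ('top','side'):
  im=robot.read_camera(n);cv2.imwrite(f'pics/{n}{k}.png',im[:,:,::-1])
t=cv2.imread(f'pics/top{k}.png');s=cv2.imread(f'pics/side{k}.png')
a,b,c,d=map(int,sys.argv[2:6])
cv2.imwrite(f'pics/t{k}.png',cv2.resize(t[b:b+100,a:a+133],None,fx=6,fy=6,interpolation=cv2.INTER_CUBIC))
cv2.imwrite(f'pics/s{k}.png',cv2.resize(s[d:d+100,c:c+133],None,fx=6,fy=6,interpolation=cv2.INTER_CUBIC))
im=robot.read_camera('wrist');cv2.imwrite(f'pics/w{k}.png',im[:,:,::-1])
E
python3 shot.py 6 180 150 180 130
```

```text
time: 6.1
eef_pos: [0.5291, -0.1501, 0.0444]
orientation: [[0.25, -0.025, 0.968], [-0.963, 0.101, 0.251], [-0.104, -0.995, 0.001]]
wrist_force: [0.9, -1.7, -0.6]
finger_gap: 0.0615
time: 6.6
eef_pos: [0.5195, -0.1131, 0.0443]
orientation: [[0.248, -0.026, 0.968], [-0.963, 0.101, 0.249], [-0.105, -0.995, 0.0]]
wrist_force: [0.0, -2.0, 0.2]
finger_gap: 0.0616
```

View pics/t6.png

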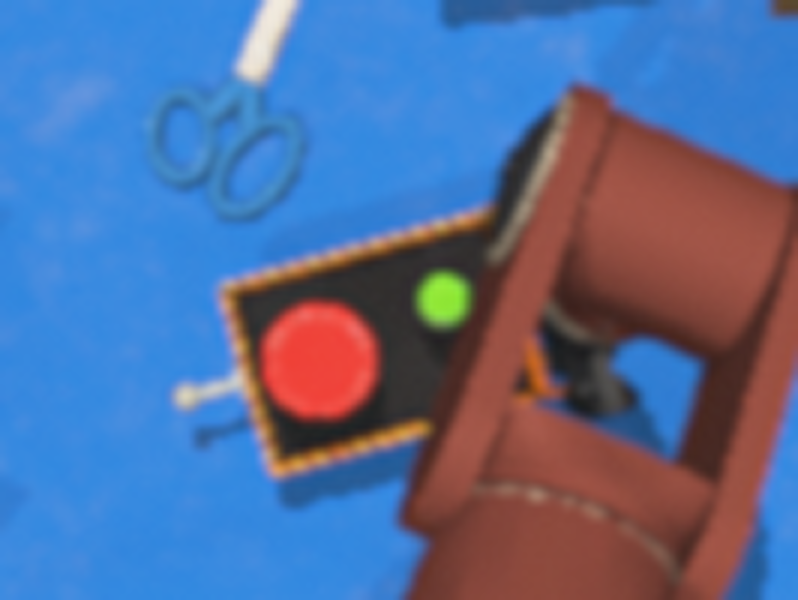

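View pics/s6.png

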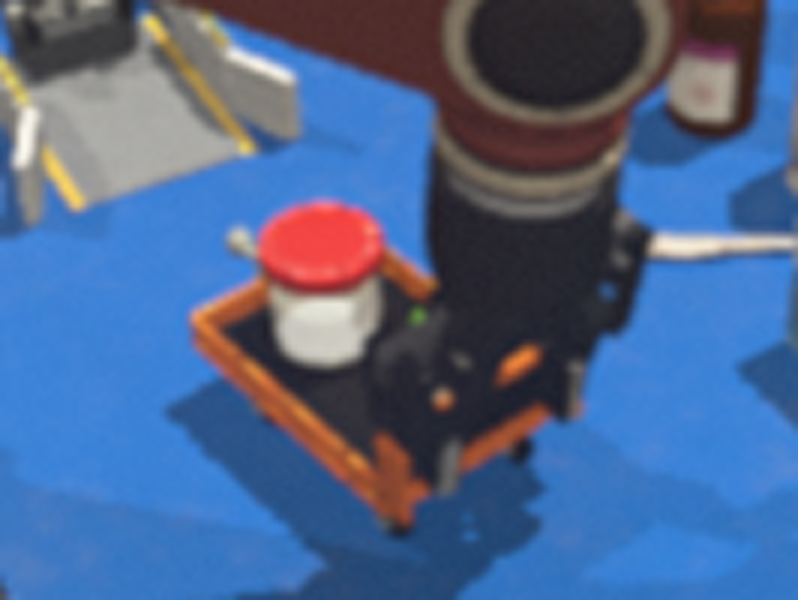

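View pics/w6.png

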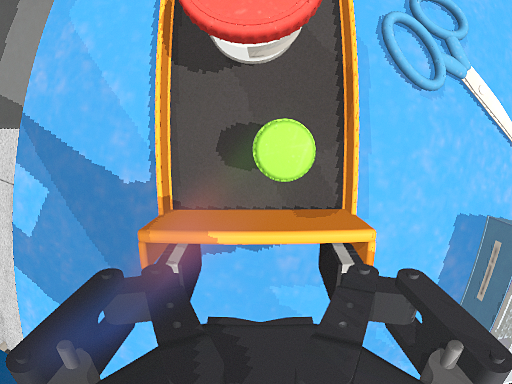

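Run:
```python
from h import *
from plan import plan
t=(180,150);s=(180,130)
x=fit([('top',(105,0,46),T((186,397),t,6)),('side',(105,0,46),T((240,240),s,6)),('top',(75,-52,49),T((220,288),t,6)),('top',(75,52,49),T((274,474),t,6)),('side',(75,52,49),T((196,318),s,6)),('side',(-88,52,78),T((393,462),s,6))],[.53,-.1,1.7])
o=robot.observe();h=np.array([np.cos(x[2]),np.sin(x[2])]);d=o['eef_pos'][:2]-x[:2];print('tcp in caddy',d@h,d@[-h[1],h[0]], np.degrees(np.arctan2(*o['orientation'][[1,0],2]))+90-92.977)
```

```text
world [ 0.496  -0.0331] 103.35 dock [-390.   -13.9] rel 10.37
[[0.2, -0.1], [0.7, 0.8], [-0.4, -0.5], [-1.0, 0.7], [-1.4, -0.2], [0.6, 0.7]]
tcp in caddy -0.08319938460836071 -0.004473946385869977 11.49128081567656
```

```bash
python3 -c "
from plan import plan
plan(-390,-13.9,11.2,[(33,11.2),(36,5.5),(36,0)],85)"
python3 -m pendant '[{"dx":-0.002,"dy":0.0065,"dz":0,"ax":0,"ay":0,"az":0,"hand":-0.44},{"dx":-0.004,"dy":0.013,"dz":0,"ax":0,"ay":0,"az":0,"hand":-0.44},{"dx":-0.005,"dy":0.02,"dz":0,"ax":0,"ay":0,"az":0,"hand":-0.44},{"dx":-0.007,"dy":0.026,"dz":0,"ax":0,"ay":0,"az":0,"hand":-0.44},{"dx":-0.008,"dy":0.032,"dz":0,"ax":0,"ay":0,"az":0,"hand":-0.44}]'
python3 -m pendant '[{"dx":-0.003,"dy":0.007,"dz":0,"ax":0,"ay":0,"az":-0.003,"hand":-0.44},{"dx":-0.006,"dy":0.014,"dz":0,"ax":0,"ay":0,"az":-0.006,"hand":-0.44},{"dx":-0.009,"dy":0.021,"dz":0,"ax":0,"ay":0,"az":-0.009,"hand":-0.44},{"dx":-0.012,"dy":0.028,"dz":0,"ax":0,"ay":0,"az":-0.012,"hand":-0.44},{"dx":-0.015,"dy":0.034,"dz":0,"ax":0,"ay":0,"az":-0.0157,"hand":-0.44}]'
python3 shot.py 7 150 155 150 110
```

```text
dx,dy [-0.0081  0.032 ] az 0.0 -> dock [-357.6   -7.5] 11.2
dx,dy [-0.0154  0.0336] az -0.0158 -> dock [-322.    -2.3] 5.5
dx,dy [-0.0117  0.035 ] az -0.0153 -> dock [-286.1   -0.5] 0
time: 7.25
eef_pos: [0.5118, -0.0813, 0.0443]
orientation: [[0.248, -0.026, 0.968], [-0.963, 0.101, 0.249], [-0.104, -0.995, 0.001]]
wrist_force: [0.7, -1.6, 0.8]
finger_gap: 0.0614
time: 7.75
eef_pos: [0.4966, -0.0471, 0.0443]
orientation: [[0.15, -0.015, 0.989], [-0.983, 0.103, 0.151], [-0.105, -0.995, 0.0]]
wrist_force: [-1.0, -1.9, 0.2]
finger_gap: 0.0615
```

View pics/t7.png

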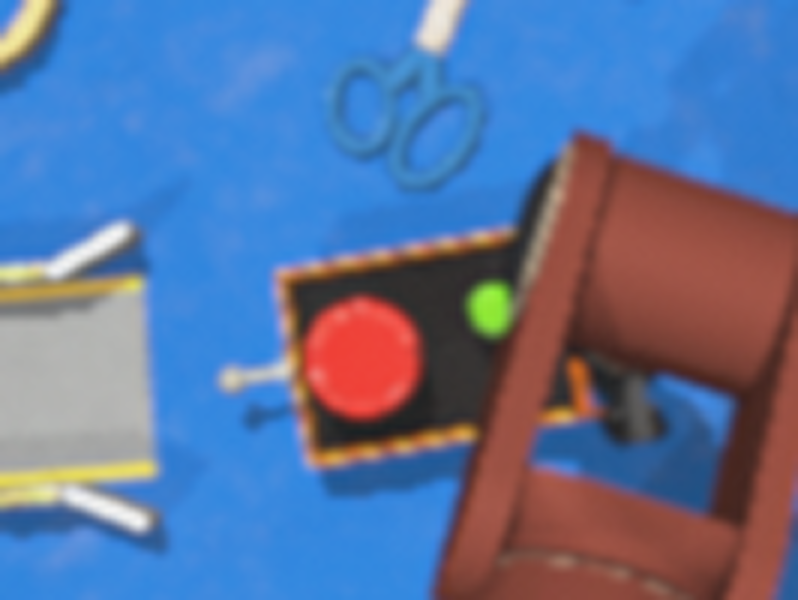

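View pics/s7.png

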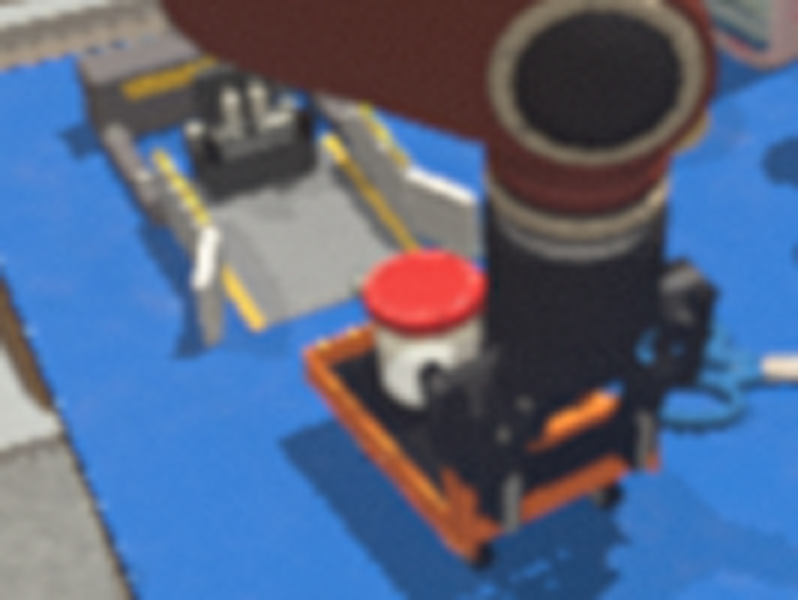

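View pics/w7.png

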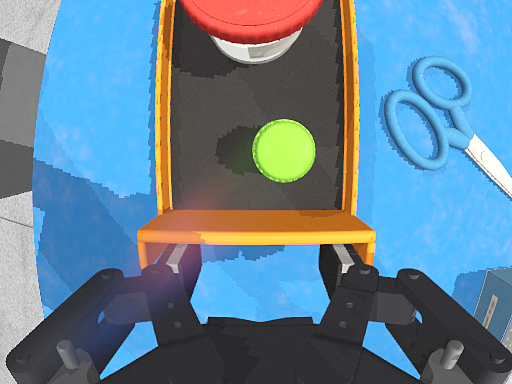

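Run:
```python
from h import *
t=(150,155);s=(150,110)
x=fit([('top',(105,0,46),T((230,379),t,6)),('top',(75,-52,49),T((277,272),t,6)),('top',(75,52,49),T((312,466),t,6)),('side',(75,52,49),T((307,350),s,6)),('side',(-88,52,78),T((460,500),s,6))],[.53,-.1,1.7])
o=robot.observe();h=np.array([np.cos(x[2]),np.sin(x[2])]);d=o['eef_pos'][:2]-x[:2];print('tcp in caddy',d@h,d@[-h[1],h[0]], np.degrees(np.arctan2(*o['orientation'][[1,0],2]))+90-92.977)
print('dock check')
fit([('top',(-125,-56,42),T((50,271),t,6)),('top',(-125,56,42),T((62,492),t,6)),('top',(-167,-74,42),T((130,230),t,6)),('top',(-167,74,42),T((152,522),t,6)),('side',(-125,56,42),T((208,238),s,6)),('side',(-167,74,42),T((200,282),s,6)),('side',(-125,-56,42),T((408,175),s,6)),('top',(-165,-50.5,3),T((143,280),t,6)),('top',(-165,50.5,3),T((155,473),t,6))],XD)
```

```text
world [0.4819 0.0335] 97.67 dock [-322.7   -3.3] rel 4.69
[[0.9, -0.3], [-0.0, -0.5], [-0.8, 0.2], [-0.8, 0.4], [0.2, -0.2]]
tcp in caddy -0.08176385199607679 -0.003679176492239009 5.823591750780636
dock check
world [0.4614 0.3552] 92.79 dock [-0.5  0.5] rel -0.19
[[0.3, 0.8], [0.4, -0.2], [0.0, 1.0], [-0.7, -0.4], [0.6, -1.1], [1.0, 0.2], [-0.4, -0.3], [0.1, 0.7], [0.0, -0.3]]
```

```bash
python3 -c "
from plan import plan
plan(-322.7,-3.5,4.8,[(20,4.8),(34,0)],83)"
```

```text
dx,dy [-0.0027  0.0198] az 0.0 -> dock [-302.8   -1.8] 4.8
dx,dy [-0.0101  0.0332] az -0.0133 -> dock [-268.8   -0.4] 0
```

```bash
python3 -m pendant '[{"dx":-0.001,"dy":0.006,"dz":0,"ax":0,"ay":0,"az":0,"hand":-0.44},{"dx":-0.002,"dy":0.012,"dz":0,"ax":0,"ay":0,"az":0,"hand":-0.44},{"dx":-0.003,"dy":0.02,"dz":0,"ax":0,"ay":0,"az":0,"hand":-0.44},{"dx":-0.005,"dy":0.027,"dz":0,"ax":0,"ay":0,"az":-0.003,"hand":-0.44},{"dx":-0.007,"dy":0.033,"dz":0,"ax":0,"ay":0,"az":-0.006,"hand":-0.44}]'
python3 -m pendant '[{"dx":-0.002,"dy":0.007,"dz":0,"ax":0,"ay":0,"az":-0.003,"hand":-0.44},{"dx":-0.004,"dy":0.014,"dz":0,"ax":0,"ay":0,"az":-0.006,"hand":-0.44},{"dx":-0.006,"dy":0.020,"dz":0,"ax":0,"ay":0,"az":-0.0074,"hand":-0.44},{"dx":-0.006,"dy":0.024,"dz":0,"ax":0,"ay":0,"az":-0.0074,"hand":-0.44},{"dx":-0.006,"dy":0.028,"dz":0,"ax":0,"ay":0,"az":-0.0074,"hand":-0.44}]'
python3 shot.py 8 135 160 150 110
```

```text
time: 8.4
eef_pos: [0.4897, -0.0141, 0.0443]
orientation: [[0.114, -0.012, 0.993], [-0.988, 0.104, 0.115], [-0.105, -0.995, 0.0]]
wrist_force: [-0.6, -2.2, -0.1]
finger_gap: 0.0613
time: 8.9
eef_pos: [0.4838, 0.0136, 0.0443]
orientation: [[0.069, -0.007, 0.998], [-0.992, 0.104, 0.069], [-0.104, -0.995, 0.0]]
wrist_force: [-0.5, -1.5, -0.2]
finger_gap: 0.0617
```

View pics/t8.png

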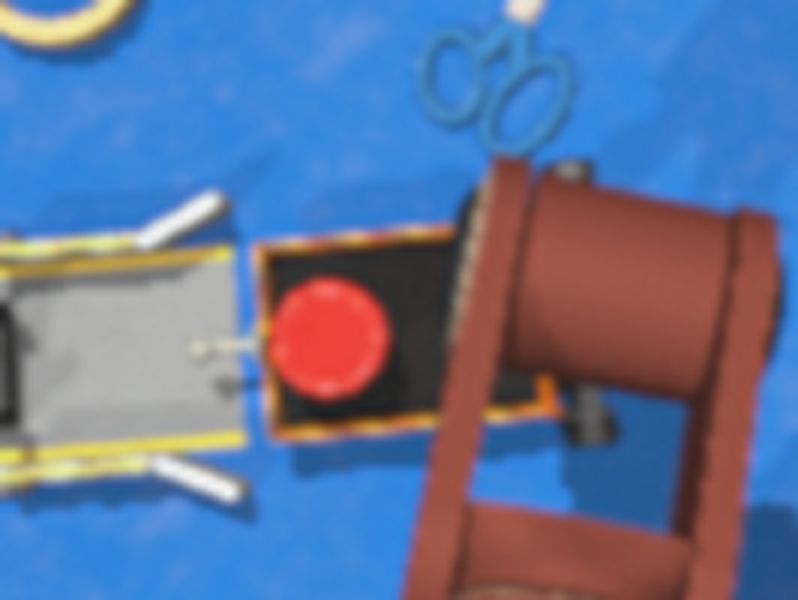

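View pics/s8.png

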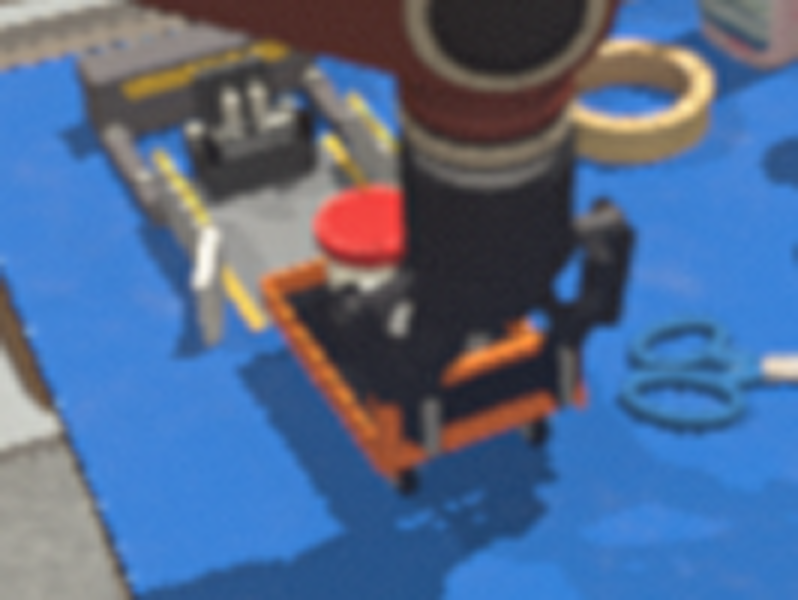

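View pics/w8.png

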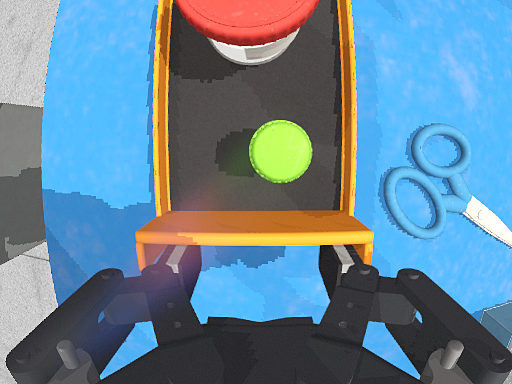

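Run:
```python
from h import *
t=(135,160);s=(150,110)
x=fit([('top',(105,0,46),T((200,348),t,6)),('top',(75,-52,49),T((255,245),t,6)),('top',(75,52,49),T((274,440),t,6)),('side',(75,52,49),T((266,278),s,6)),('side',(-88,52,78),T((378,432),s,6))],[.53,-.1,1.7])
o=robot.observe();h=np.array([np.cos(x[2]),np.sin(x[2])]);d=o['eef_pos'][:2]-x[:2];print('tcp in caddy',d@h,d@[-h[1],h[0]], np.degrees(np.arctan2(*o['orientation'][[1,0],2]))+90-92.977)
fit([('top',(-125,-56,42),T((138,242),t,6)),('top',(-125,56,42),T((152,462),t,6)),('top',(-167,-74,42),T((222,200),t,6)),('top',(-167,74,42),T((242,495),t,6)),('side',(-125,56,42),T((208,238),s,6)),('side',(-167,74,42),T((200,282),s,6)),('top',(-165,-50.5,3),T((232,250),t,6)),('top',(-165,50.5,3),T((244,442),t,6))],XD)
```

```text
world [0.4753 0.094 ] 92.89 dock [-2.62e+02  2.00e-01] rel -0.09
[[1.1, -0.2], [0.4, -0.5], [-0.6, 0.4], [-1.0, 0.3], [0.2, -1.8]]
tcp in caddy -0.08075599845996705 -0.004606336198568934 0.9924321113924464
world [0.4608 0.3555] 92.89 dock [-0.1  1.1] rel -0.08
[[0.5, 0.8], [0.3, -0.0], [-0.4, 1.0], [-0.8, -0.8], [0.5, -1.1], [0.9, 0.2], [0.2, 0.8], [0.1, -0.1]]
```

```bash
python3 -m pendant '[{"dx":-0.0005,"dy":0.007,"dz":0,"ax":0,"ay":0,"az":-0.0008,"hand":-0.44},{"dx":-0.001,"dy":0.014,"dz":0,"ax":0,"ay":0,"az":-0.0016,"hand":-0.44},{"dx":-0.0015,"dy":0.021,"dz":0,"ax":0,"ay":0,"az":-0.0016,"hand":-0.44},{"dx":-0.002,"dy":0.028,"dz":0,"ax":0,"ay":0,"az":-0.0016,"hand":-0.44},{"dx":-0.0025,"dy":0.035,"dz":0,"ax":0,"ay":0,"az":-0.0016,"hand":-0.44}]'
python3 shot.py 9 120 160 140 100
```

```text
time: 9.55
eef_pos: [0.4815, 0.0489, 0.0444]
orientation: [[0.059, -0.005, 0.998], [-0.993, 0.104, 0.059], [-0.104, -0.995, 0.001]]
wrist_force: [0.6, -1.4, 0.1]
finger_gap: 0.0615
```

View pics/t9.png

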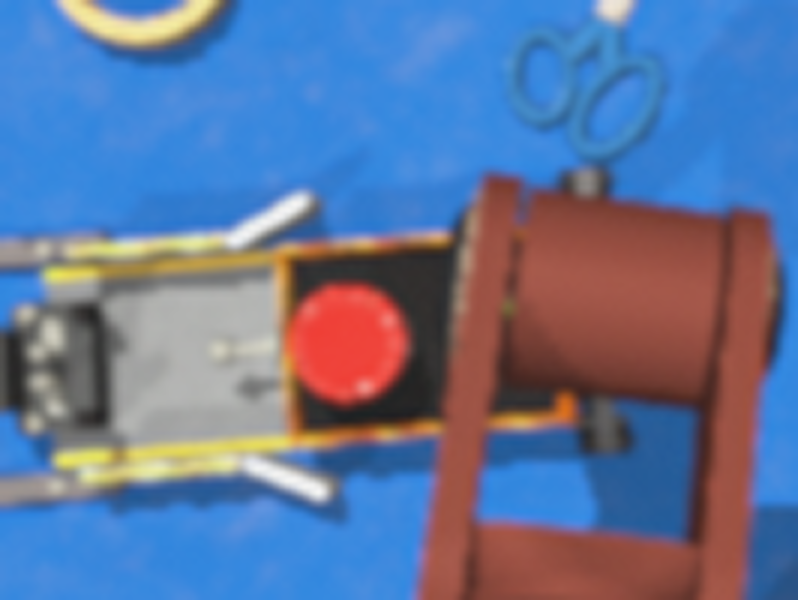

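View pics/w9.png

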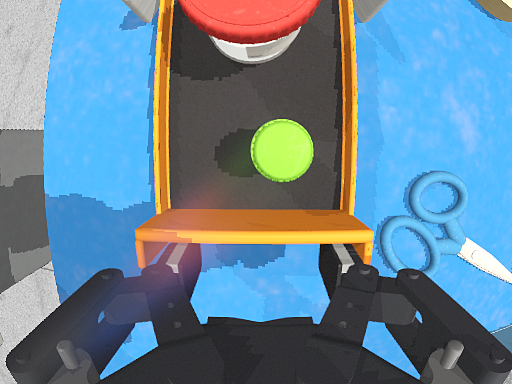

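View pics/s9.png

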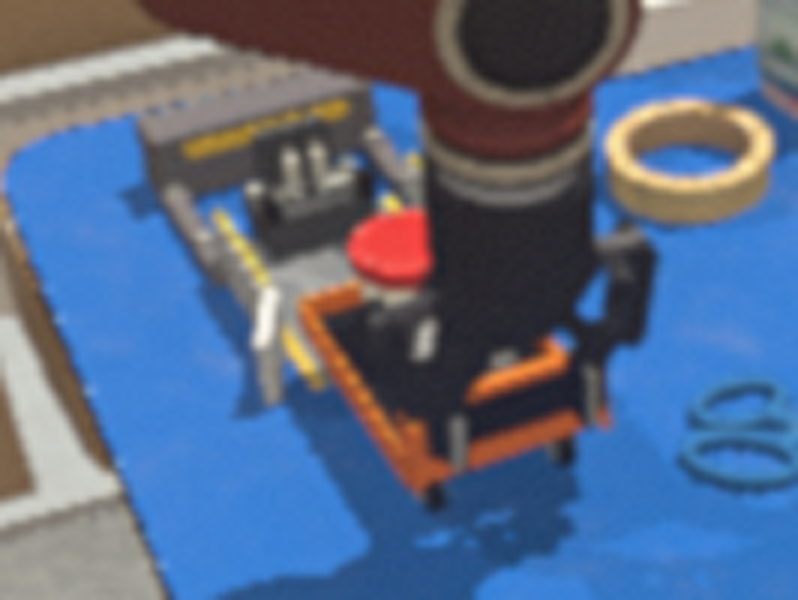

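Run:
```python
from h import *
t=(120,160);s=(140,100)
x=fit([('top',(105,0,46),T((220,350),t,6)),('top',(75,-52,49),T((277,250),t,6)),('top',(75,52,49),T((292,437),t,6)),('side',(75,52,49),T((303,300),s,6)),('side',(-88,52,78),T((407,445),s,6))],[.47,.13,1.62])
fit([('top',(-125,-56,42),T((235,242),t,6)),('top',(-125,56,42),T((248,465),t,6)),('top',(-167,-74,42),T((312,200),t,6)),('top',(-167,74,42),T((330,492),t,6)),('side',(-125,56,42),T((268,300),s,6)),('side',(-167,74,42),T((262,345),s,6))],XD)
o=robot.observe();h=np.array([np.cos(x[2]),np.sin(x[2])]);d=o['eef_pos'][:2]-x[:2];print('tcp in caddy',d@h,d@[-h[1],h[0]], np.degrees(np.arctan2(*o['orientation'][[1,0],2]))+90-92.977)
c=cv2.imread('pics/top9.png')[185:250,115:195];cv2.imwrite('pics/t9b.png',cv2.resize(c,None,fx=9,fy=9,interpolation=cv2.INTER_LANCZOS4))
```

```text
world [0.4744 0.1301] 92.28 dock [-225.9   -0.8] rel -0.7
[[1.2, -0.3], [0.3, -1.0], [-0.5, 1.3], [-0.8, 0.2], [0.2, -1.6]]
world [0.4601 0.3536] 92.9 dock [-2.   1.8] rel -0.08
[[-0.1, 1.0], [-0.1, -0.4], [0.2, 1.2], [0.1, -0.1], [0.4, -1.1], [0.5, 0.1]]
tcp in caddy -0.0813535188105159 -0.0036508538799872293 0.45835824620068877
```

View pics/t9b.png

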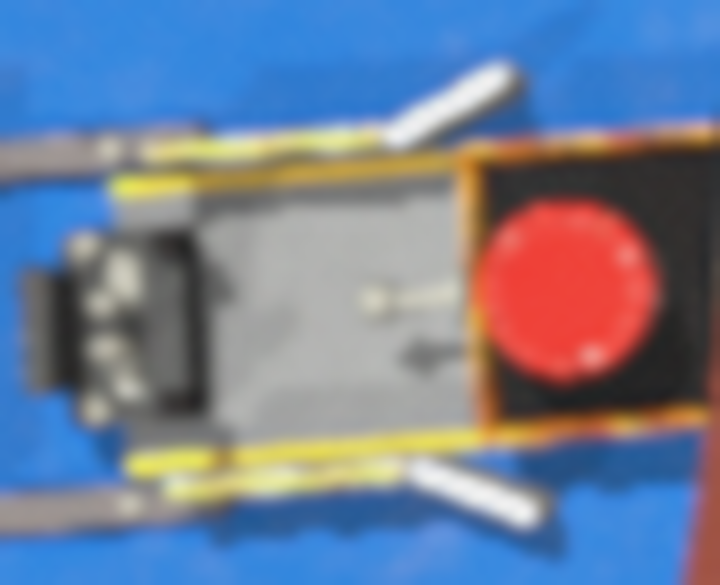

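```bash
python3 -m pendant '[{"dx":-0.0003,"dy":0.005,"dz":0,"ax":0,"ay":0,"az":-0.0005,"hand":-0.44},{"dx":-0.0006,"dy":0.01,"dz":0,"ax":0,"ay":0,"az":-0.0008,"hand":-0.44},{"dx":-0.0009,"dy":0.015,"dz":0,"ax":0,"ay":0,"az":-0.0008,"hand":-0.44},{"dx":-0.0012,"dy":0.02,"dz":0,"ax":0,"ay":0,"az":-0.0008,"hand":-0.44},{"dx":-0.0014,"dy":0.025,"dz":0,"ax":0,"ay":0,"az":-0.0008,"hand":-0.44}]'
```

```text
time: 10.2
eef_pos: [0.48, 0.0736, 0.0443]
orientation: [[0.054, -0.005, 0.999], [-0.993, 0.104, 0.054], [-0.104, -0.995, 0.001]]
wrist_force: [-0.9, -1.5, 0.0]
finger_gap: 0.0613
```

```bash
python3 -m pendant '[{"dx":-0.0003,"dy":0.003,"dz":0,"ax":0,"ay":0,"az":0,"hand":-0.44},{"dx":-0.0004,"dy":0.006,"dz":0,"ax":0,"ay":0,"az":0,"hand":-0.44},{"dx":-0.0005,"dy":0.009,"dz":0,"ax":0,"ay":0,"az":0,"hand":-0.44},{"dx":-0.0007,"dy":0.012,"dz":0,"ax":0,"ay":0,"az":0,"hand":-0.44},{"dx":-0.0008,"dy":0.015,"dz":0,"ax":0,"ay":0,"az":0,"hand":-0.44}]'
python3 - <<'E'
from h import *
print(robot.observe()['wrist_force'],robot.observe()['moment'])
im=robot.read_camera('top');c=im[185:250,115:195,::-1];cv2.imwrite('pics/t10.png',cv2.resize(c,None,fx=9,fy=9,interpolation=cv2.INTER_LANCZOS4))
im=robot.read_camera('wrist');cv2.imwrite('pics/w10.png',im[:,:,::-1])
E
```

```text
time: 10.7
eef_pos: [0.4792, 0.0884, 0.0443]
orientation: [[0.054, -0.005, 0.999], [-0.993, 0.104, 0.054], [-0.104, -0.995, 0.0]]
wrist_force: [0.1, -1.2, 0.1]
finger_gap: 0.061
[ 0.12703306 -1.16460317  0.05463831] [-0.31732787 -0.02946505 -0.03275934]
```

View pics/t10.png

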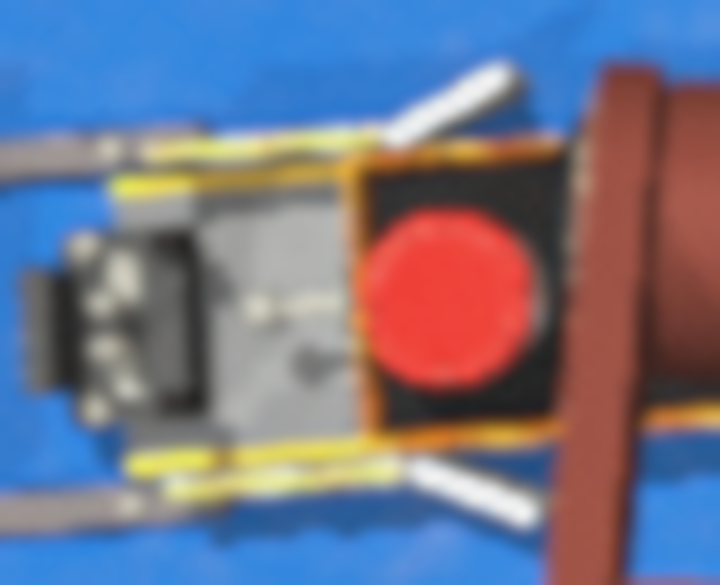

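View pics/w10.png

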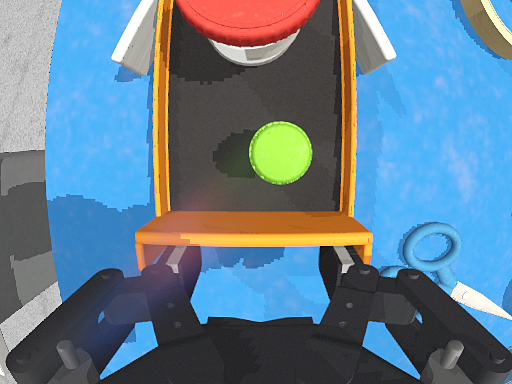

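```bash
python3 -m pendant '[{"dx":-0.0002,"dy":0.003,"dz":0,"ax":0,"ay":0,"az":0,"hand":-0.44},{"dx":-0.0003,"dy":0.006,"dz":0,"ax":0,"ay":0,"az":0,"hand":-0.44},{"dx":-0.0005,"dy":0.009,"dz":0,"ax":0,"ay":0,"az":0,"hand":-0.44},{"dx":-0.0006,"dy":0.012,"dz":0,"ax":0,"ay":0,"az":0,"hand":-0.44},{"dx":-0.0008,"dy":0.015,"dz":0,"ax":0,"ay":0,"az":0,"hand":-0.44}]'
```

```text
time: 11.3
eef_pos: [0.4785, 0.1034, 0.0443]
orientation: [[0.054, -0.005, 0.999], [-0.993, 0.104, 0.054], [-0.104, -0.995, 0.001]]
wrist_force: [0.3, -1.2, -0.8]
finger_gap: 0.0612
```

```bash
python3 -m pendant '[{"dx":-0.0001,"dy":0.002,"dz":0,"ax":0,"ay":0,"az":0,"hand":-0.44},{"dx":-0.0002,"dy":0.004,"dz":0,"ax":0,"ay":0,"az":0,"hand":-0.44},{"dx":-0.0003,"dy":0.006,"dz":0,"ax":0,"ay":0,"az":0,"hand":-0.44},{"dx":-0.0004,"dy":0.008,"dz":0,"ax":0,"ay":0,"az":0,"hand":-0.44},{"dx":-0.0005,"dy":0.01,"dz":0,"ax":0,"ay":0,"az":0,"hand":-0.44}]'
python3 - <<'E'
from h import *
print(robot.observe()['wrist_force'],robot.observe()['moment'])
im=robot.read_camera('top');c=im[185:250,115:195,::-1];cv2.imwrite('pics/t11.png',cv2.resize(c,None,fx=9,fy=9,interpolation=cv2.INTER_LANCZOS4))
E
```

```text
time: 11.8
eef_pos: [0.4779, 0.1133, 0.0443]
orientation: [[0.054, -0.005, 0.999], [-0.993, 0.104, 0.054], [-0.104, -0.995, 0.0]]
wrist_force: [-0.2, -1.5, 0.4]
finger_gap: 0.0617
[-0.18462002 -1.53751194  0.44460064] [-0.27741944 -0.06316194  0.01887041]
```

View pics/t11.png

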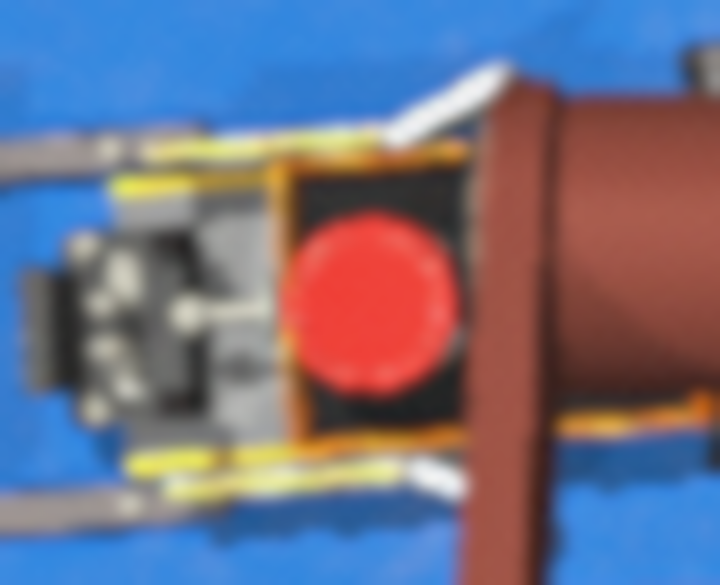

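```bash
python3 -m pendant '[{"dx":-0.0005,"dy":0.001,"dz":0,"ax":0,"ay":0,"az":0,"hand":-0.44},{"dx":-0.001,"dy":0.002,"dz":0,"ax":0,"ay":0,"az":0,"hand":-0.44},{"dx":-0.0014,"dy":0.003,"dz":0,"ax":0,"ay":0,"az":0,"hand":-0.44},{"dx":-0.0018,"dy":0.004,"dz":0,"ax":0,"ay":0,"az":0,"hand":-0.44},{"dx":-0.0021,"dy":0.006,"dz":0,"ax":0,"ay":0,"az":0,"hand":-0.44}]'
python3 - <<'E'
from h import *
print(robot.observe()['wrist_force'],robot.observe()['moment'])
im=robot.read_camera('top');c=im[185:250,115:195,::-1];cv2.imwrite('pics/t12.png',cv2.resize(c,None,fx=9,fy=9,interpolation=cv2.INTER_LANCZOS4))
im=robot.read_camera('wrist');cv2.imwrite('pics/w12.png',im[:,:,::-1])
E
```

```text
time: 12.35
eef_pos: [0.4759, 0.1192, 0.0443]
orientation: [[0.054, -0.005, 0.999], [-0.993, 0.104, 0.054], [-0.104, -0.995, 0.001]]
wrist_force: [1.2, -1.7, 0.4]
finger_gap: 0.0611
[ 1.17597495 -1.70079271  0.3759851 ] [-0.27738437 -0.13868277 -0.08822792]
```

View pics/t12.png

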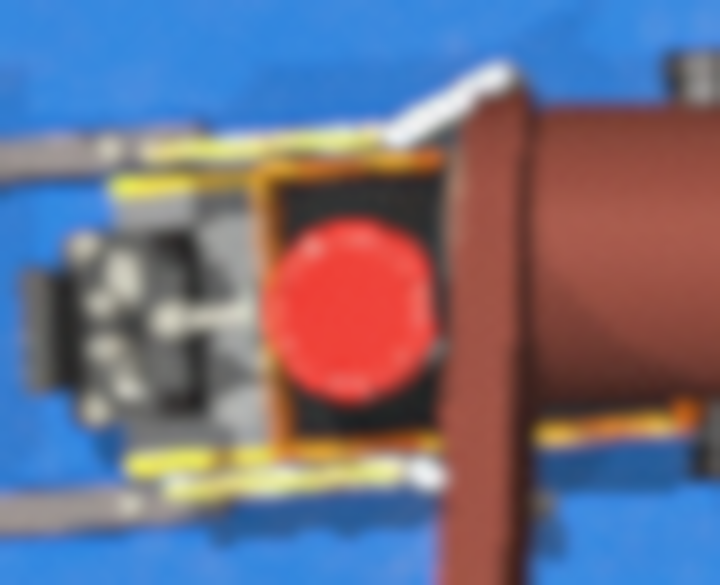

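View pics/w12.png

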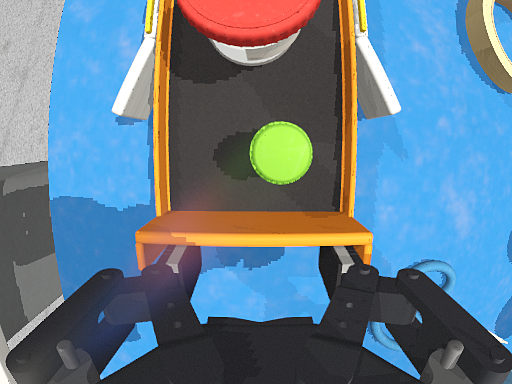

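```bash
python3 -m pendant '[{"dx":-0.0001,"dy":0.001,"dz":0,"ax":0,"ay":0,"az":0,"hand":-0.44},{"dx":-0.0001,"dy":0.002,"dz":0,"ax":0,"ay":0,"az":0,"hand":-0.44},{"dx":-0.0002,"dy":0.003,"dz":0,"ax":0,"ay":0,"az":0,"hand":-0.44},{"dx":-0.0002,"dy":0.004,"dz":0,"ax":0,"ay":0,"az":0,"hand":-0.44},{"dx":-0.0003,"dy":0.005,"dz":0,"ax":0,"ay":0,"az":0,"hand":-0.44}]'
```

```text
time: 12.95
eef_pos: [0.4756, 0.1243, 0.0443]
orientation: [[0.054, -0.005, 0.999], [-0.993, 0.104, 0.054], [-0.104, -0.995, 0.001]]
wrist_force: [-0.9, -1.5, 0.6]
finger_gap: 0.0614
```

```bash
python3 -m pendant '[{"dx":-0.0001,"dy":0.001,"dz":0,"ax":0,"ay":0,"az":0,"hand":-0.44},{"dx":-0.0001,"dy":0.002,"dz":0,"ax":0,"ay":0,"az":0,"hand":-0.44},{"dx":-0.0002,"dy":0.003,"dz":0,"ax":0,"ay":0,"az":0,"hand":-0.44},{"dx":-0.0002,"dy":0.004,"dz":0,"ax":0,"ay":0,"az":0,"hand":-0.44},{"dx":-0.0003,"dy":0.005,"dz":0,"ax":0,"ay":0,"az":0,"hand":-0.44}]'
```

```text
time: 13.45
eef_pos: [0.4752, 0.1293, 0.0443]
orientation: [[0.054, -0.005, 0.999], [-0.993, 0.104, 0.054], [-0.104, -0.995, 0.001]]
wrist_force: [-0.2, -1.7, 0.7]
finger_gap: 0.0613
```

```bash
python3 -m pendant '[{"dx":-0.0001,"dy":0.001,"dz":0,"ax":0,"ay":0,"az":0,"hand":-0.44},{"dx":-0.0001,"dy":0.002,"dz":0,"ax":0,"ay":0,"az":0,"hand":-0.44},{"dx":-0.0002,"dy":0.003,"dz":0,"ax":0,"ay":0,"az":0,"hand":-0.44},{"dx":-0.0002,"dy":0.004,"dz":0,"ax":0,"ay":0,"az":0,"hand":-0.44},{"dx":-0.0002,"dy":0.004,"dz":0,"ax":0,"ay":0,"az":0,"hand":-0.44}]'
```

```text
time: 13.95
eef_pos: [0.4751, 0.1332, 0.0443]
orientation: [[0.054, -0.005, 0.999], [-0.993, 0.104, 0.054], [-0.104, -0.995, 0.001]]
wrist_force: [0.4, -2.2, -0.3]
finger_gap: 0.0617
```

Run:
```python
from h import *
print(robot.observe()['wrist_force'],robot.observe()['moment'])
im=robot.read_camera('top');c=im[185:250,90:170,::-1];cv2.imwrite('pics/t13.png',cv2.resize(c,None,fx=9,fy=9,interpolation=cv2.INTER_LANCZOS4))
im=robot.read_camera('side');c=im[105:180,145:245,::-1];cv2.imwrite('pics/s13.png',cv2.resize(c,None,fx=8,fy=8,interpolation=cv2.INTER_LANCZOS4))
```

```text
[ 0.43505922 -2.17984707 -0.31228293] [-0.31202304 -0.05276087 -0.09391859]
```

View pics/t13.png

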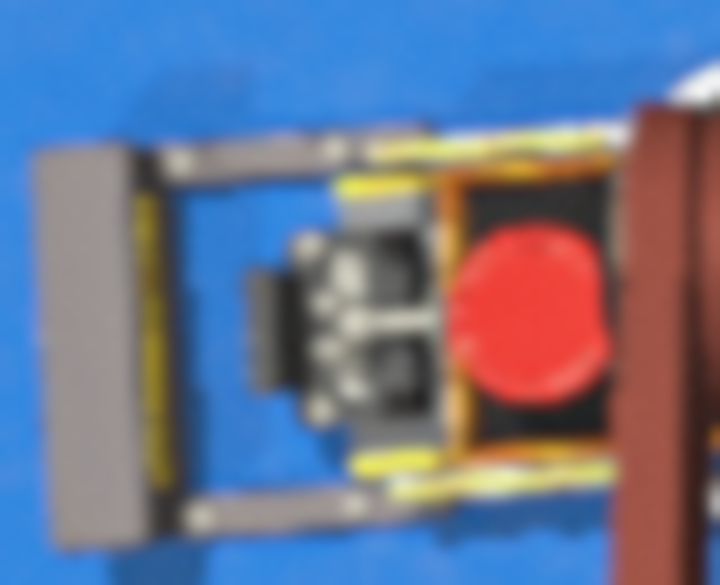

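View pics/s13.png

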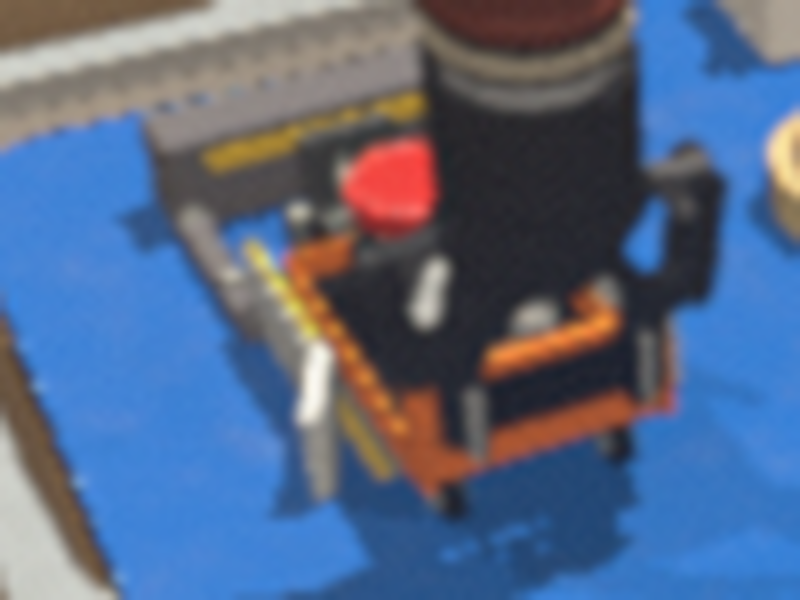

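```bash
python3 -m pendant '[{"dx":0,"dy":0.0006,"dz":0,"ax":0,"ay":0,"az":0,"hand":-0.44},{"dx":-0.0001,"dy":0.0012,"dz":0,"ax":0,"ay":0,"az":0,"hand":-0.44},{"dx":-0.0001,"dy":0.0018,"dz":0,"ax":0,"ay":0,"az":0,"hand":-0.44},{"dx":-0.0001,"dy":0.0024,"dz":0,"ax":0,"ay":0,"az":0,"hand":-0.44},{"dx":-0.0002,"dy":0.003,"dz":0,"ax":0,"ay":0,"az":0,"hand":-0.44}]'
```

```text
time: 14.55
eef_pos: [0.4753, 0.1344, 0.0444]
orientation: [[0.054, -0.004, 0.999], [-0.993, 0.1, 0.055], [-0.1, -0.995, 0.001]]
wrist_force: [1.3, -10.2, 2.2]
finger_gap: 0.0616
```

```bash
python3 -m pendant '[{"dx":0,"dy":0.0006,"dz":0,"ax":0,"ay":0,"az":0,"hand":-0.44},{"dx":-0.0001,"dy":0.0012,"dz":0,"ax":0,"ay":0,"az":0,"hand":-0.44},{"dx":-0.0001,"dy":0.0018,"dz":0,"ax":0,"ay":0,"az":0,"hand":-0.44},{"dx":-0.0001,"dy":0.002,"dz":0,"ax":0,"ay":0,"az":0,"hand":-0.44},{"dx":-0.0001,"dy":0.002,"dz":0,"ax":0,"ay":0,"az":0,"hand":-0.44}]'
```

```text
time: 15.05
eef_pos: [0.475, 0.1371, 0.0443]
orientation: [[0.054, -0.005, 0.999], [-0.993, 0.102, 0.054], [-0.102, -0.995, 0.001]]
wrist_force: [-0.5, -6.8, 0.4]
finger_gap: 0.0614
```

```bash
python3 -m pendant '[{"dx":0,"dy":0.0003,"dz":0,"ax":0,"ay":0,"az":0,"hand":-0.44},{"dx":0,"dy":0.0006,"dz":0,"ax":0,"ay":0,"az":0,"hand":-0.44},{"dx":0,"dy":0.0009,"dz":0,"ax":0,"ay":0,"az":0,"hand":-0.44},{"dx":-0.0001,"dy":0.0012,"dz":0,"ax":0,"ay":0,"az":0,"hand":-0.44},{"dx":-0.0001,"dy":0.0012,"dz":0,"ax":0,"ay":0,"az":0,"hand":-0.44}]'
```

```text
time: 15.55
eef_pos: [0.4748, 0.1387, 0.0443]
orientation: [[0.054, -0.005, 0.999], [-0.993, 0.103, 0.054], [-0.103, -0.995, 0.001]]
wrist_force: [0.2, -6.0, -0.0]
finger_gap: 0.0615
```

```bash
python3 -m pendant '[{"dx":0,"dy":0.0003,"dz":0,"ax":0,"ay":0,"az":0,"hand":-0.44},{"dx":0,"dy":0.0006,"dz":0,"ax":0,"ay":0,"az":0,"hand":-0.44},{"dx":0,"dy":0.0009,"dz":0,"ax":0,"ay":0,"az":0,"hand":-0.44},{"dx":-0.0001,"dy":0.0012,"dz":0,"ax":0,"ay":0,"az":0,"hand":-0.44},{"dx":-0.0001,"dy":0.0012,"dz":0,"ax":0,"ay":0,"az":0,"hand":-0.44}]'
```

```text
time: 16.05
eef_pos: [0.4746, 0.1407, 0.0443]
orientation: [[0.054, -0.005, 0.999], [-0.993, 0.105, 0.054], [-0.105, -0.994, 0.001]]
wrist_force: [0.5, -3.1, 0.1]
finger_gap: 0.0615
```

```bash
python3 -m pendant '[{"dx":0,"dy":0.0003,"dz":0,"ax":0,"ay":0,"az":0,"hand":-0.44},{"dx":0,"dy":0.0006,"dz":0,"ax":0,"ay":0,"az":0,"hand":-0.44},{"dx":0,"dy":0.0009,"dz":0,"ax":0,"ay":0,"az":0,"hand":-0.44},{"dx":-0.0001,"dy":0.0012,"dz":0,"ax":0,"ay":0,"az":0,"hand":-0.44},{"dx":-0.0001,"dy":0.0012,"dz":0,"ax":0,"ay":0,"az":0,"hand":-0.44}]'
```

```text
time: 16.55
eef_pos: [0.4744, 0.1421, 0.0443]
orientation: [[0.054, -0.005, 0.999], [-0.993, 0.105, 0.054], [-0.105, -0.994, 0.001]]
wrist_force: [-0.1, -0.5, 0.1]
finger_gap: 0.0615
```

Run:
```python
from h import *
o=robot.observe();print(o['wrist_force'],o['eef_pos'])
im=robot.read_camera('top');c=im[185:250,90:170,::-1];cv2.imwrite('pics/t14.png',cv2.resize(c,None,fx=9,fy=9,interpolation=cv2.INTER_LANCZOS4))
im=robot.read_camera('wrist');cv2.imwrite('pics/w14.png',im[:,:,::-1])
```

```text
[-0.08090062 -0.46096094  0.06286584] [0.47440338 0.14212062 0.04430832]
```

View pics/t14.png

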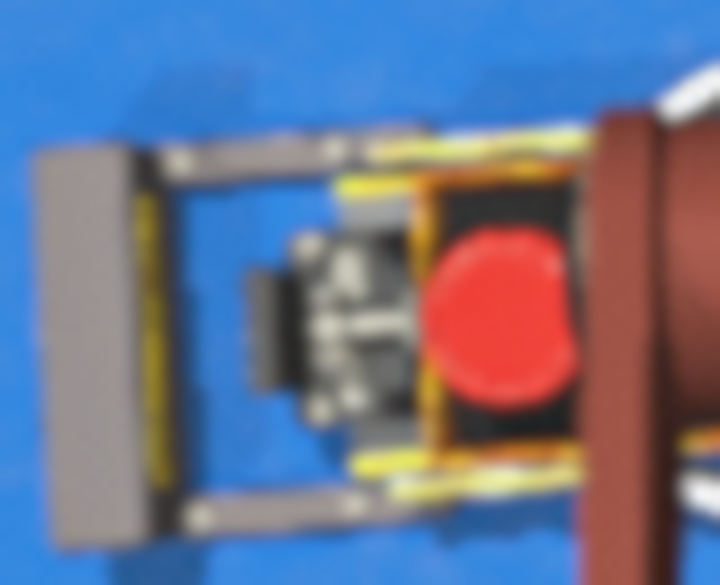

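View pics/w14.png

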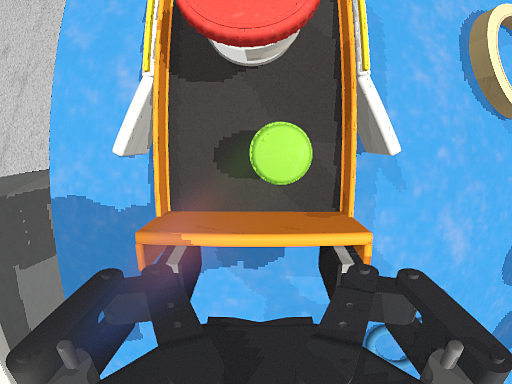

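```bash
python3 -m pendant '[{"dx":0,"dy":0.0003,"dz":0,"ax":0,"ay":0,"az":0,"hand":-0.44},{"dx":0,"dy":0.0006,"dz":0,"ax":0,"ay":0,"az":0,"hand":-0.44},{"dx":0,"dy":0.0009,"dz":0,"ax":0,"ay":0,"az":0,"hand":-0.44},{"dx":-0.0001,"dy":0.0012,"dz":0,"ax":0,"ay":0,"az":0,"hand":-0.44},{"dx":-0.0001,"dy":0.0015,"dz":0,"ax":0,"ay":0,"az":0,"hand":-0.44}]'
```

```text
time: 17.15
eef_pos: [0.4743, 0.1434, 0.0443]
orientation: [[0.054, -0.005, 0.999], [-0.993, 0.105, 0.054], [-0.105, -0.994, 0.001]]
wrist_force: [-0.2, -1.0, -0.0]
finger_gap: 0.0616
```

```bash
python3 -m pendant '[{"dx":0,"dy":0.0003,"dz":0,"ax":0,"ay":0,"az":0,"hand":-0.44},{"dx":0,"dy":0.0006,"dz":0,"ax":0,"ay":0,"az":0,"hand":-0.44},{"dx":0,"dy":0.0009,"dz":0,"ax":0,"ay":0,"az":0,"hand":-0.44},{"dx":-0.0001,"dy":0.0012,"dz":0,"ax":0,"ay":0,"az":0,"hand":-0.44},{"dx":-0.0001,"dy":0.0012,"dz":0,"ax":0,"ay":0,"az":0,"hand":-0.44}]'
python3 - <<'E'
from h import *
im=robot.read_camera('top');c=im[185:250,90:170,::-1];cv2.imwrite('pics/t15.png',cv2.resize(c,None,fx=9,fy=9,interpolation=cv2.INTER_LANCZOS4))
im=robot.read_camera('wrist');cv2.imwrite('pics/w15.png',im[:,:,::-1])
E
```

```text
time: 17.65
eef_pos: [0.4742, 0.1446, 0.0443]
orientation: [[0.054, -0.005, 0.999], [-0.993, 0.105, 0.054], [-0.105, -0.995, 0.0]]
wrist_force: [0.3, -0.6, 0.5]
finger_gap: 0.0616
```

View pics/w15.png

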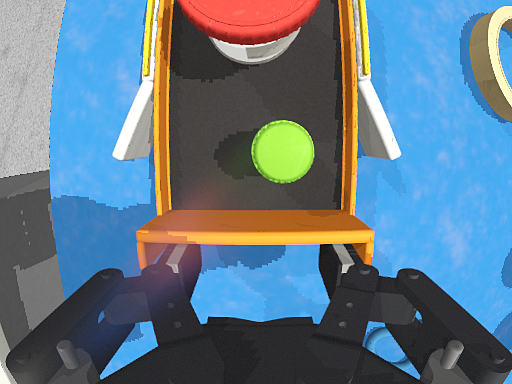

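View pics/t15.png

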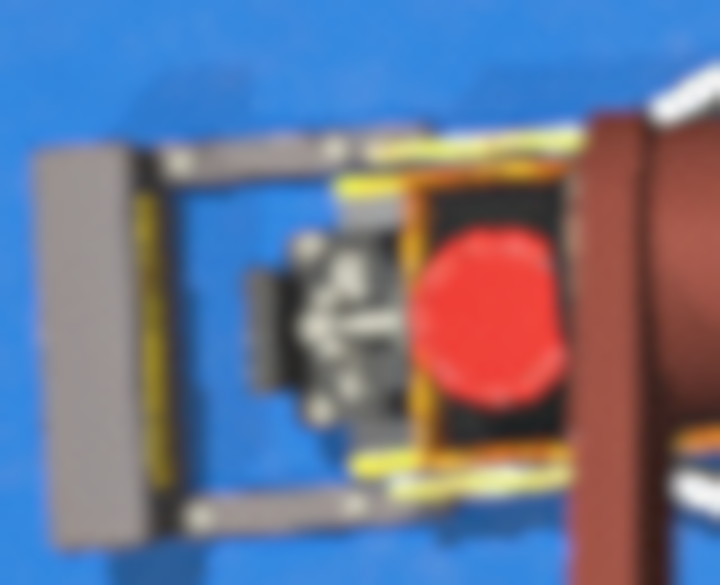

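```bash
python3 -m pendant '[{"dx":0,"dy":0.0003,"dz":0,"ax":0,"ay":0,"az":0,"hand":-0.44},{"dx":0,"dy":0.0006,"dz":0,"ax":0,"ay":0,"az":0,"hand":-0.44},{"dx":0,"dy":0.0009,"dz":0,"ax":0,"ay":0,"az":0,"hand":-0.44},{"dx":-0.0001,"dy":0.0012,"dz":0,"ax":0,"ay":0,"az":0,"hand":-0.44},{"dx":-0.0001,"dy":0.0012,"dz":0,"ax":0,"ay":0,"az":0,"hand":-0.44}]'
```

```text
time: 18.25
eef_pos: [0.4742, 0.1455, 0.0443]
orientation: [[0.054, -0.005, 0.999], [-0.993, 0.104, 0.054], [-0.104, -0.995, 0.001]]
wrist_force: [-0.8, -0.9, 0.8]
finger_gap: 0.0615
```

```bash
python3 -m pendant '[{"dx":0,"dy":0.0003,"dz":0,"ax":0,"ay":0,"az":0,"hand":-0.44},{"dx":0,"dy":0.0006,"dz":0,"ax":0,"ay":0,"az":0,"hand":-0.44},{"dx":0,"dy":0.0009,"dz":0,"ax":0,"ay":0,"az":0,"hand":-0.44},{"dx":-0.0001,"dy":0.001,"dz":0,"ax":0,"ay":0,"az":0,"hand":-0.44},{"dx":-0.0001,"dy":0.001,"dz":0,"ax":0,"ay":0,"az":0,"hand":-0.44}]'
python3 - <<'E'
from h import *
im=robot.read_camera('wrist');cv2.imwrite('pics/w16.png',im[:,:,::-1])
a=cv2.imread('pics/w15.png')[200:290,120:390];b=cv2.imread('pics/w16.png')[200:290,120:390];c=cv2.imread('pics/w12.png')[200:290,120:390]
cv2.imwrite('pics/cmp.png',cv2.resize(np.vstack([c,a,b]),None,fx=2.2,fy=2.2))
E
```

```text
time: 18.75
eef_pos: [0.4742, 0.1457, 0.0443]
orientation: [[0.054, -0.005, 0.999], [-0.993, 0.102, 0.054], [-0.102, -0.995, 0.001]]
wrist_force: [0.0, -6.2, -0.0]
finger_gap: 0.0616
```

View pics/cmp.png

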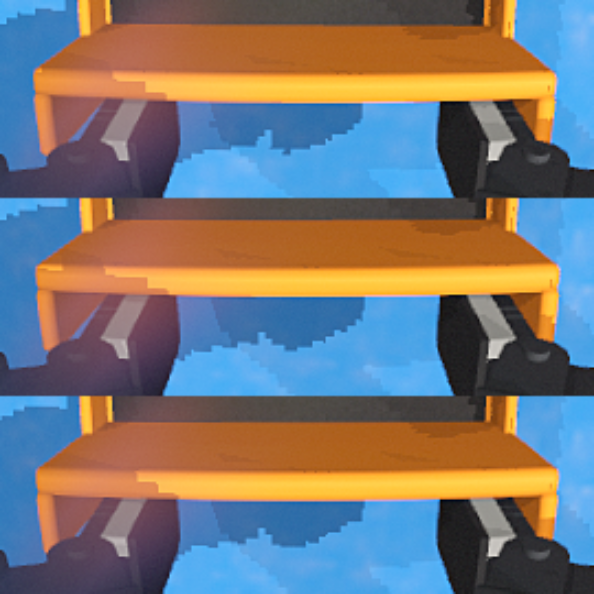

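```bash
python3 -m pendant '[{"dx":0,"dy":-0.001,"dz":0,"ax":0,"ay":0,"az":0,"hand":-0.44},{"dx":0.0001,"dy":-0.002,"dz":0,"ax":0,"ay":0,"az":0,"hand":-0.44},{"dx":0.0002,"dy":-0.004,"dz":0,"ax":0,"ay":0,"az":0,"hand":-0.3},{"dx":0.0004,"dy":-0.006,"dz":0,"ax":0,"ay":0,"az":0,"hand":-0.3},{"dx":0.0005,"dy":-0.008,"dz":0,"ax":0,"ay":0,"az":0,"hand":-0.3}]'
```

```text
time: 19.3
eef_pos: [0.4745, 0.1387, 0.0443]
orientation: [[0.054, -0.005, 0.999], [-0.993, 0.105, 0.054], [-0.105, -0.994, 0.001]]
wrist_force: [-0.1, -0.4, 0.6]
finger_gap: 0.0554
```

```bash
python3 -m pendant '[{"dx":0.0004,"dy":-0.006,"dz":0,"ax":0,"ay":0,"az":0,"hand":-0.3},{"dx":0.0008,"dy":-0.014,"dz":0,"ax":0,"ay":0,"az":0,"hand":-0.3},{"dx":0.0012,"dy":-0.024,"dz":0,"ax":0,"ay":0,"az":0,"hand":-0.3},{"dx":0.002,"dy":-0.036,"dz":0,"ax":0,"ay":0,"az":0,"hand":-0.3},{"dx":0.003,"dy":-0.05,"dz":0,"ax":0,"ay":0,"az":0,"hand":-0.3}]'
```

```text
time: 19.8
eef_pos: [0.4776, 0.0876, 0.0443]
orientation: [[0.054, -0.005, 0.999], [-0.993, 0.104, 0.054], [-0.104, -0.995, 0.001]]
wrist_force: [0.3, -0.2, 0.1]
finger_gap: 0.0557
```

```bash
python3 -m pendant '[{"dx":0,"dy":-0.02,"dz":0.02,"ax":0,"ay":0,"az":0,"hand":-0.3},{"dx":0,"dy":-0.04,"dz":0.05,"ax":0,"ay":0,"az":0,"hand":-0.3},{"dx":0,"dy":-0.07,"dz":0.09,"ax":0,"ay":0,"az":0,"hand":-0.3},{"dx":0,"dy":-0.1,"dz":0.13,"ax":0,"ay":0,"az":0,"hand":-0.3},{"dx":0,"dy":-0.13,"dz":0.17,"ax":0,"ay":0,"az":0,"hand":-0.3}]'
python3 - <<'E'
from h import *
im=robot.read_camera('top');c=im[175:260,85:195,::-1];cv2.imwrite('pics/t17.png',cv2.resize(c,None,fx=7,fy=7,interpolation=cv2.INTER_LANCZOS4))
im=robot.read_camera('side');c=im[95:185,140:260,::-1];cv2.imwrite('pics/s17.png',cv2.resize(c,None,fx=6.6,fy=6.6,interpolation=cv2.INTER_LANCZOS4))
E
```

```text
time: 20.3
eef_pos: [0.477, -0.0433, 0.2159]
orientation: [[0.053, -0.005, 0.999], [-0.993, 0.104, 0.053], [-0.104, -0.995, 0.001]]
wrist_force: [1.4, -0.7, 0.9]
finger_gap: 0.0554
```

View pics/t17.png

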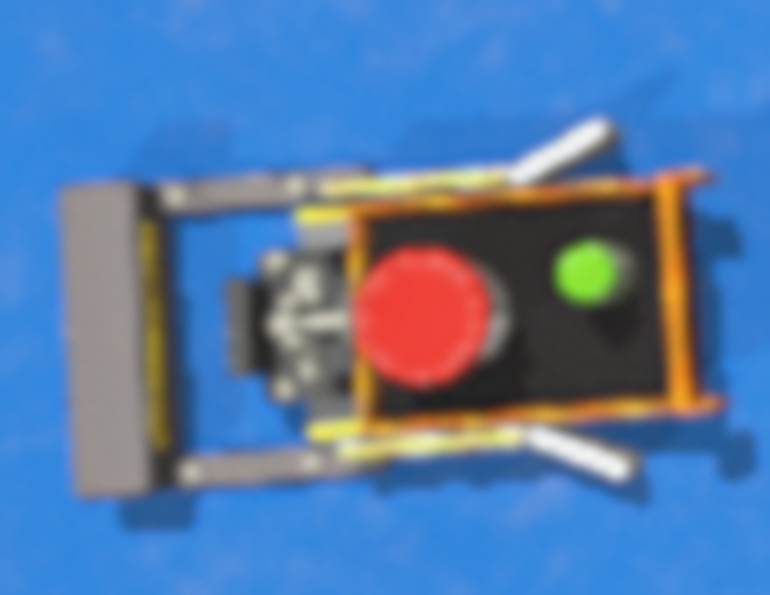

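View pics/s17.png

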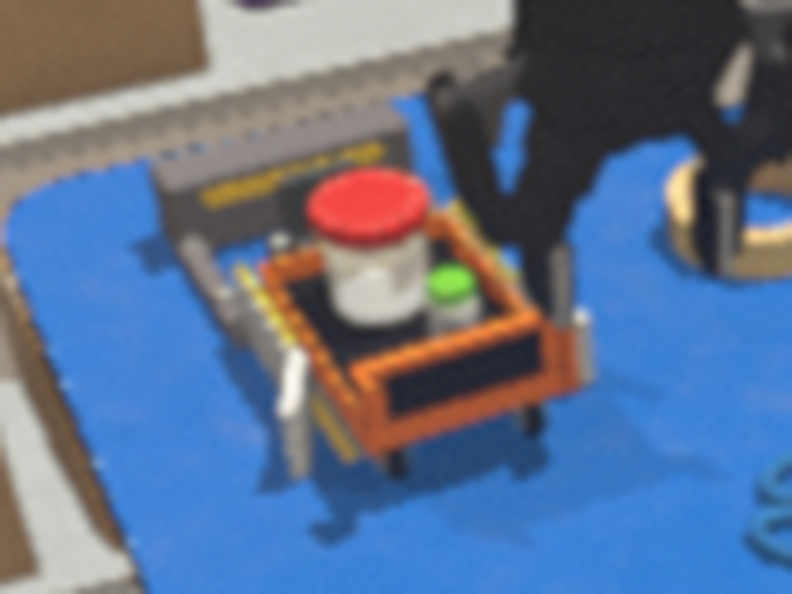

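Run:
```python
from h import *
t=(85,175);s=(140,95)
x=fit([('top',(105,0,46),T((280,323),t,7)),('top',(75,-52,49),T((350,215),t,7)),('top',(75,52,49),T((365,422),t,7)),('top',(-88,-52,78),T((712,178),t,7)),('top',(-88,52,78),T((722,405),t,7)),('side',(-88,52,78),T((368,382),s,6.6)),('side',(-88,-52,78),T((565,322),s,6.6))],[.47,.24,1.62])
h=np.array([np.cos(x[2]),np.sin(x[2])]);l=np.array([-h[1],h[0]])
for sy in (36,-36):
  for a in (0,90,180,270):
    c=np.cos(np.radians(a))*12;d=np.sin(np.radians(a))*12
    P=np.r_[x[:2]+h*(-48+c)/1e3+l*(sy+d)/1e3,.011]
    u=proj('side',P)[0];print(sy,a,(u-s)*6.6)
```

```text
world [0.468  0.2278] 92.74 dock [-128.     0.5] rel -0.24
[[1.2, 0.1], [-0.2, -1.9], [-0.6, 2.0], [-0.9, -1.0], [-0.2, 0.8], [-0.5, 1.2], [1.7, 0.5]]
36 0 [372.44337279 431.8214775 ]
36 90 [357.86961887 452.83082463]
36 180 [390.48395244 459.06049137]
36 270 [404.75837268 437.91779656]
-36 0 [509.30635054 388.64686701]
-36 90 [496.4824391  408.74484002]
-36 180 [528.81902356 414.6981463 ]
-36 270 [541.34751056 394.4754467 ]
```

Run:
```python
from plant import robot
print(robot.observe()['time'],robot.sign_off())
```

```text
the job is handed in; nothing more can be done
20.4 None
```

The caddy is parked in its dock, and I handed the job in at 20.4 s of the 69 s allowed. I pushed it on its wheels with both fingertips between the push-plate cheeks, curved it into line with the lane, and eased it through the spring rollers. Then I backed the gripper clear.

**Push force:** the sampled readings peaked at about 10 N at the rollers, dropped to about 0.5 N as the nose was drawn in, and rose to about 6 N at the rigid stops. The force is read only at the end of each half-second move, so a brief peak between readings would not show.

**Last camera check:**
- The nose ball is past the rollers, and the nose tip sits 16 mm before the nominal home point, inside the ±26 mm clamping range.
- The caddy is 0.5 mm off the lane centre and turned about 0.2°.
- The cup and vial are standing.
- The gripper is clear of everything.

**Castors:** the two rear castors show trailing straight in the side view. The front two could not be seen, so I assume they followed after roughly 100 mm of straight pushing.

**Disagreements:** during the approach the camera fit and the tool angle differed by about 1° in heading. The final camera fit has errors of up to 2 pixels.

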